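Set the collet punch in the guided punch stand

TASK

Get this bezel collet ready for the hammer: stand the brass collet, wide rim up, in the pocket of the round die and let go of it, then push the die slide fully home under the bushings. Then take the long steel punch from the wooden rack, thread it nose down through the upper and then the lower bushing until its nose sits in the collet, and finish still gripping it, pressing it down lightly so that it stays bottomed for the blow. Do not crush the collet, and leave the hammer, the calipers and the loupe where they lie.

Things in the scene. Friction and masses are not known exactly. Their poses are not given: they have to be found in the camera images.
- stand: Fixed grey punch stand, base 215 x 108 x 10 mm: a column carries two arms, one above the other, each with a brass bushing. Origin on the bench under the bushings' common vertical axis; z up. Column at +x (58 mm from the axis, 115 mm high, nothing higher); the die slide comes out at -x, towards the robot. Arms: 39 mm wide (y), reaching 20 mm in front of the axis.
- upper_bushing (a point): Centre of the upper bushing's top face, 106 mm above the bench. Bore 22 mm wide down to 88 mm, with a 2.5 mm wide chamfer on top. Axes as the stand's.
- lower_bushing (a point): Centre of the lower bushing's top face, 66 mm above the bench, on the same axis. Bore 22 mm wide down to 48 mm, same chamfer. Axes as the stand's.
- slide (a joint): Die slide in m: 0 = fully home (pocket exactly under the bushings, at the stop), grows as it is drawn out along the stand's -x, at most 0.085. It starts drawn out and stays where it is left; sliding friction about 2 N.
- pocket (a point): Centre of the floor of the die's pocket, 26 mm above the bench; moves with the slide. The die is a steel disc 57 mm across with its top 34 mm above the bench (8 mm above this point); the pocket is a cone, 20.4 mm wide at the floor and 30.8 mm at the top. Axes as the stand's.
- push_plate (a point): Middle of the front face of the dark upright plate at the slide's front end: 50 mm above the bench, 85 mm in front of the pocket; moves with the slide. The plate is 46 mm wide (y), 10 mm thick (x), from 12 to 62 mm above the bench, nothing in front of it. Push it here towards the stand's +x. Axes as the stand's.
- collet_center (a point): Centre (half-way up) of the brass collet, a tapered ring 18 mm high, 40 g: the upper 7.5 mm is a straight rim 32 mm outside, below it tapers to 18 mm at the narrow end; inside from 26 to 13 mm. z points from narrow end to wide rim. Starts wide rim up on a low steel block (67 x 67 x 20 mm). Seated in the pocket it stands 10 mm above the die's top.
- punch_center (a point): Centre (half-way up) of the long steel punch: round rod, 20 mm diameter, 165 mm long, about 0.28 kg; z points from nose to struck end. The nose is a cone over the last 4.6 mm, 14 mm wide at the tip. Starts nose down in the rack's middle hole. Seated in the collet, its tip is about 1 mm above the pocket's floor, its struck end 192 mm above the bench.
- punch_tip (a point): Centre of the punch's nose tip, 82.5 mm below its centre.
- rack: Fixed hardwood block 130 x 44 x 42 mm (x, y, z), origin under its centre; its middle hole (22.5 mm wide, 30 mm deep) holds the long punch. Two thinner fixed punches, at most 106 mm high, stand 45 mm to either side along its x axis and do not come out.
- hammer: Chasing hammer, 234 x 56 x 29 mm, wooden handle, lying on the bench; bystander.
- calipers: Steel calipers, 190 x 60 x 8 mm, lying on the bench; bystander.
- loupe: Black loupe, 39 x 21 x 21 mm, lying on the bench; bystander.

How it is judged:
By the outcome, as a careful person would: the job done as asked, in the order asked, and still so for the second after the job is handed in, while the arm keeps its last pose, push and grip.
It also fails if it takes over 67 s, if anything falls off the work surface, if the arm or the gripper's body presses on something with over 40 N, if the wrist force passes 120 N, or if a joint passes its speed limit or range.

ROBOT

A 7-joint arm with a two-finger parallel gripper is mounted at the origin on a cart in front of the work surface, level with it; the furniture and walls round the work are solid. World frame = base frame: x ahead of the robot, y to its left, z up, the work surface at z = 0. Lengths are in m, angles in degrees, forces in N, time in s.
With the tool pointing down it reaches from about 0.425 to 0.825 m from the base axis. Payload 3.6 kg.
Tool frame: the origin (TCP) lies at the very end of the fingers, on their centre line; the grasp point (between the pads) lies behind it (ctrl.hold_point_z is the z of the grasp point in the tool frame, in m); z points along the fingers, y is the direction in which the jaws open and shut (so a half turn about z gives the same grasp; the last joint's range is limited). The gripper opens to 93 mm and grips with 3 to 60 N. Pads are 15 mm wide; open, the fingers measure 128 mm over their backs; the gripper's body (75 mm by 188 mm) begins 65 mm behind the grasp point.
Start: joints at [-1.518, 35.231, -0.722, 81.555, 0.464, 63.22, -2.315], TCP at [0.65, 0, 0.219] pointing down, gripper open.
Joint ranges: [-178.69, 178.69], [-17.37, 117.87], [-77.05, 75.6], [15.02, 138.74], [-78.02, 258.01], [0.78, 113.62], [-162.83, 162.83]. Speed limits (degrees/s): [159.86, 159.86, 180, 180, 180, 180, 180].

INTERFACE

Orientations are given as a 3x3 rotation matrix whose columns are the frame's x, y, z axes.
In Python, from bench import ctrl gives the robot as it stands.
- The arm moves only by the tool move_arm, never from a script. Its arguments are lists of equal length, an entry for each row: "slide": the shift along the tool's x, y, z in units of 50 mm (1.0 is 50 mm), a list of three; "dr": the turn, a rotation vector about the tool's x, y, z in degrees, a list of three. In form: {"slide": [[tx, ty, tz], ...], "dr": [[ax, ay, az], ...]}. A call has exactly 10 rows; each row shifts and turns the commanded pose from where the row before left it, along the tool's axes as they then stand; what a row does not reach is not made up. A row lasts 1/10 s, in which the tool goes at most 50 mm and 8.59 degrees, less where a joint would pass 70% of its speed; a pose out of reach is approached as far as the arm can. A call is refused whole if a number of a shift passes 1 or a number of a turn 8.59, either way. A call with a gripper value outside its range is refused whole. "fingers" is the finger opening in mm, from 0 to 93, set as the call begins (left out, the last holds). The fingers move at their own pace and stop on an object; "grip_force" is the grip in N (left out, the last holds). Time passes only in rows, so rows that do not move let the fingers close, or fill a call up. It gives the time, the measured TCP pose, the force and the opening at its end, in the units of the state.
- ctrl.observe(): the state, without advancing time (a new reading comes with each control period).
- ctrl.capture(name): name is "scene" or "side" or "wrist"; returns the picture (420x560x3 uint8, blue, green, red); there is no depth.
- ctrl.calibration(name): a dict with "fx", "fy", "cx", "cy" (pixels), "origin" and "attitude" of the camera in the world; the wrist camera has in their place "mount" (4x4, takes a point from camera to tool coordinates, whose origin is the TCP and whose axes are the flange's). Camera axes: x right, y down, z forward; pixel columns grow to the right and rows downward; lengths in m; the calibration is good to about 2 mm. A picture is of the moment at which its call begins: read the wrist's pose just before it. calibration takes no time and is no camera call.
- ctrl.finish_job(): hands the job in, once; it reports no verdict.
The state is a dict: "clock": time; "joint_positions": joint angles; "qd": joint speeds; "effort": joint torques, N m; "eef_pos": TCP position; "tool_rot": TCP orientation; "wrist_force": force on the tool from outside, world axes, zero at the start; "moment": the same for the moment, N m; "finger_gap": finger opening in m.
Only numpy, scipy, OpenCV 4.12 (cv2) and the standard library are available. Lean on these libraries where they do the work, as an engineer would, in place of code of your own. Each camera call takes 0.05 s, during which the arm holds its last target.

## Working session

There is one attempt and no reset: what is moved stays moved. The work goes in short steps, Python scripts to look and compute and a tool call to move; the robot and the scene stay as the last step left them, time stands still between calls to the robot, and variables do not carry over. Pictures are saved under pics/ and viewed, and the job is handed in when it is done.

Besides the shell and the picture viewer there is one more tool, called after "Emit:" as name(argument=value, ...) on one line, values as JSON. move_arm: Moves the arm, as the interface text tells. Its arguments: {"type":"object","properties":{"slide":{"type":"array"},"dr":{"type":"array"},"fingers":{"type":"number"},"grip_force":{"type":"number"}},"required":["slide","dr"]}

```bash
ls; mkdir -p pics
python3 - <<'E'
from bench import ctrl
import cv2
s=ctrl.observe()
for k,v in s.items(): print(k,v)
print(ctrl.hold_point_z)
for n in ("scene","side","wrist"):
    im=ctrl.capture(n); cv2.imwrite(f"pics/{n}0.png",im); print(n,ctrl.calibration(n))
E
```

```text
pics
clock 0.0
joint_positions [-1.51754939 35.28987769 -0.72367236 81.63899615  0.46342146 63.22062787
 -2.31536293]
qd [ 0.02703959 -0.03168135  0.01209038  0.02615176 -0.02590244 -0.0055603
 -0.05067248]
effort [ 5.37042069e-04 -4.58937871e+01  2.08912762e-01 -1.65743172e+01
 -6.11085235e-02  2.03703978e-02  2.53581929e-04]
eef_pos [6.49214376e-01 1.12608058e-05 2.17487489e-01]
tool_rot [[-4.80567718e-05  9.99996723e-01 -2.55951705e-03]
 [ 9.99999999e-01  4.80101651e-05 -1.82706446e-05]
 [-1.81477019e-05 -2.55951792e-03 -9.99996724e-01]]
wrist_force [-0.45681057  0.74826532  0.39125392]
moment [ 0.03800549 -0.06203703 -0.00139759]
finger_gap 0.092815275713515
-0.0188
scene {'fx': 432.6261510538243, 'fy': 432.6261510538243, 'cx': 278.04017327509587, 'cy': 210.15230036096625, 'origin': array([-0.13879179,  0.61632324,  1.05593858]), 'attitude': array([[-0.70586812, -0.48128229,  0.51972835],
       [-0.70813742,  0.49714912, -0.50138224],
       [-0.0170761 , -0.72194883, -0.69173571]])}
side {'fx': 509.5341787922077, 'fy': 509.5341787922077, 'cx': 276.65651370954356, 'cy': 211.09420964533265, 'origin': array([ 0.14758435, -1.25882039,  0.5829632 ]), 'attitude': array([[ 0.93289714, -0.15161355,  0.32667455],
       [-0.35976315, -0.35067285,  0.86463809],
       [-0.01653495, -0.92414386, -0.38168667]])}
wrist {'fx': 377.33104261009436, 'fy': 377.33104261009436, 'cx': 271.6820664960058, 'cy': 213.9094576070027, 'mount': array([[ 4.99201537e-04, -9.71493533e-01, -2.37065531e-01,
         6.43019592e-02],
       [ 9.99999487e-01,  2.76048775e-04,  9.74505574e-04,
        -3.06643190e-04],
       [-8.81284213e-04, -2.37065896e-01,  9.71493173e-01,
        -1.65532410e-01],
       [ 0.00000000e+00,  0.00000000e+00,  0.00000000e+00,
         1.00000000e+00]])}
```

View pics/scene0.png

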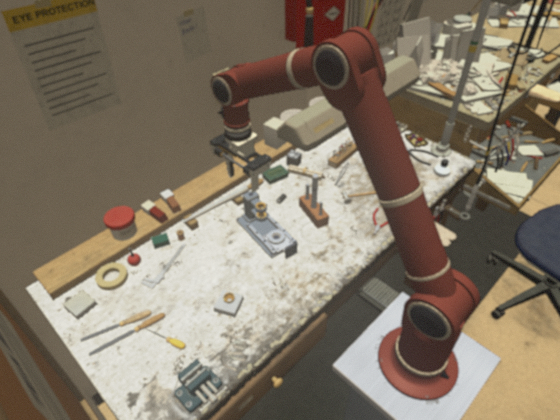

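View pics/side0.png

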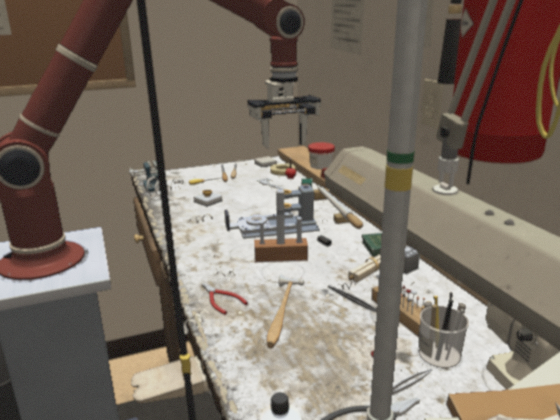

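View pics/wrist0.png

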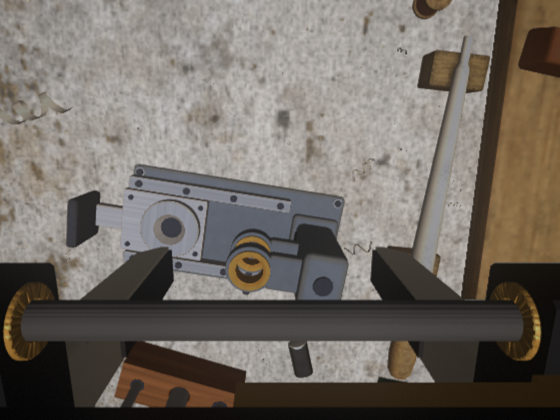

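```bash
cat > h.py <<'E'
from bench import ctrl
import numpy as np, cv2
from scipy.spatial.transform import Rotation as R
def cam(n, st=None):
    c=ctrl.calibration(n)
    K=np.array([[c['fx'],0,c['cx']],[0,c['fy'],c['cy']],[0,0,1]])
    if 'mount' in c:
        st=st or ctrl.observe(); T=np.eye(4); T[:3,:3]=st['tool_rot']; T[:3,3]=st['eef_pos']; M=T@c['mount']
        return K,M[:3,:3],M[:3,3]
    return K,c['attitude'],c['origin']
def ray(C,u,v,z):
    K,A,o=C; d=A@np.linalg.inv(K)@np.array([u,v,1.]); return o+d*(z-o[2])/d[2]
def proj(C,P):
    K,A,o=C; p=(np.atleast_2d(P)-o)@A; q=p@K.T; return q[:,:2]/q[:,2:]
def crop(im,x0,y0,x1,y1,k,name):
    cv2.imwrite(name,cv2.resize(im[y0:y1,x0:x1],None,fx=k,fy=k,interpolation=cv2.INTER_CUBIC))
E
python3 - <<'E'
from h import *
s=cv2.imread('pics/scene0.png'); crop(s,200,140,400,330,4,'pics/sc_c.png')
s=cv2.imread('pics/side0.png'); crop(s,180,170,350,280,4.5,'pics/si_c.png')
C=cam('scene'); print(ray(C,230,296,.038))
C=cam('wrist');
for p,z in [((249,264),.106),((171,228),.034),((140,166),.01),((343,200),.01),((178,397),.042)]: print(p,ray(C,*p,z))
E
```

```text
[0.47532936 0.22031849 0.038     ]
(249, 264) [ 0.63147415 -0.04369152  0.106     ]
(171, 228) [ 0.55228228 -0.03496871  0.034     ]
(140, 166) [0.51895811 0.02182657 0.01      ]
(343, 200) [ 0.72105849 -0.01228587  0.01      ]
(178, 397) [ 0.55027631 -0.21816811  0.042     ]
```

View pics/sc_c.png

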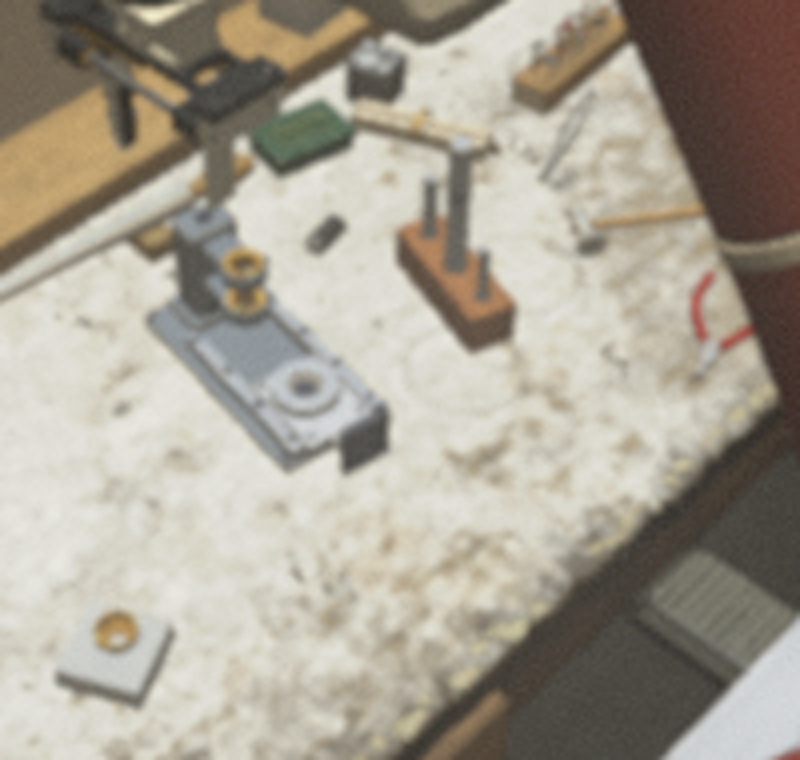

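View pics/si_c.png

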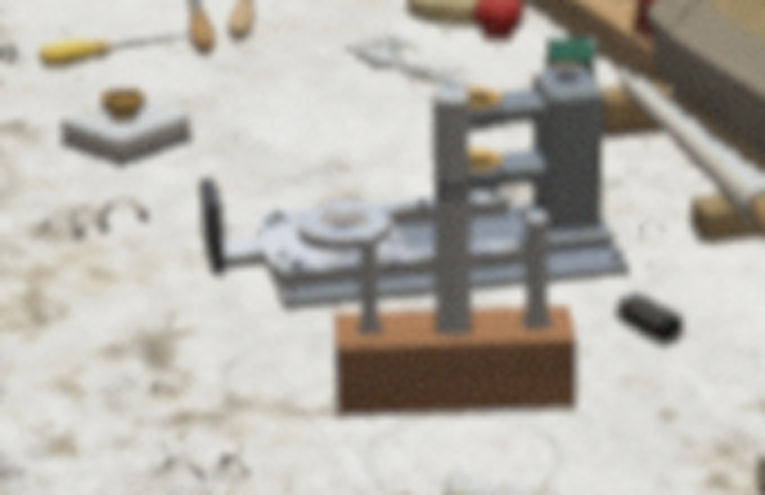

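Emit:
move_arm(slide=[[0.44,-0.35,0.08],[0.44,-0.35,0.08],[0.44,-0.35,0.08],[0.44,-0.35,0.08],[0.44,-0.35,0.08],[0.44,-0.35,0.08],[0.44,-0.35,0.08],[0.44,-0.35,0.08],[0.44,-0.35,0.08],[0.44,-0.35,0.08]], dr=[[0,0,0],[0,0,0],[0,0,0],[0,0,0],[0,0,0],[0,0,0],[0,0,0],[0,0,0],[0,0,0],[0,0,0]])

```text
clock: 1.15
eef_pos: [0.474, 0.2207, 0.1784]
tool_rot: [[0.0, 1.0, -0.0], [1.0, -0.0, -0.0], [-0.0, -0.0, -1.0]]
wrist_force: [0.2, 1.1, -0.6]
finger_gap: 0.093
```

Run:
```python
from h import *
st=ctrl.observe(); print(st['clock'],st['eef_pos'],st['tool_rot'],st['joint_positions'],st['wrist_force'])
im=ctrl.capture('wrist'); cv2.imwrite('pics/w1.png',im)
```

```text
1.15 [0.47402783 0.22074831 0.17835806] [[ 2.65879308e-05  9.99999928e-01 -3.79283573e-04]
 [ 9.99999992e-01 -2.66353905e-05 -1.25125296e-04]
 [-1.25135390e-04 -3.79280243e-04 -9.99999920e-01]] [-26.08508738  26.6957908   -1.86274002 105.52931244   1.12415055
  47.81511046 -28.50618806] [ 0.21851371  1.06839936 -0.64216066]
```

View pics/w1.png

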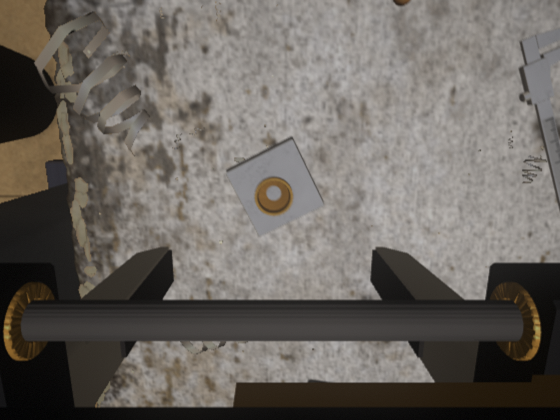

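Run:
```python
from h import *
im=cv2.imread('pics/w1.png'); C=cam('wrist')
hsv=cv2.cvtColor(im,cv2.COLOR_BGR2HSV)
m=cv2.inRange(hsv,(8,100,40),(30,255,255)); m[:150]=0;m[250:]=0;m[:,:220]=0;m[:,330:]=0
cs,_=cv2.findContours(m,cv2.RETR_EXTERNAL,cv2.CHAIN_APPROX_NONE); c=max(cs,key=cv2.contourArea)
e=cv2.fitEllipse(c); print(e, ray(C,*e[0],.038))
P=ray(C,*e[0],.038)
print(np.linalg.norm(ray(C,e[0][0]+e[1][0]/2,e[0][1],.038)-P)*2)
crop(im,220,130,330,240,6,'pics/w1c.png')
```

```text
((273.3701477050781, 196.00234985351562), (36.20673370361328, 36.97564697265625), 52.295955657958984) [0.4701421  0.23143616 0.038     ]
0.029796384369059847
```

View pics/w1c.png

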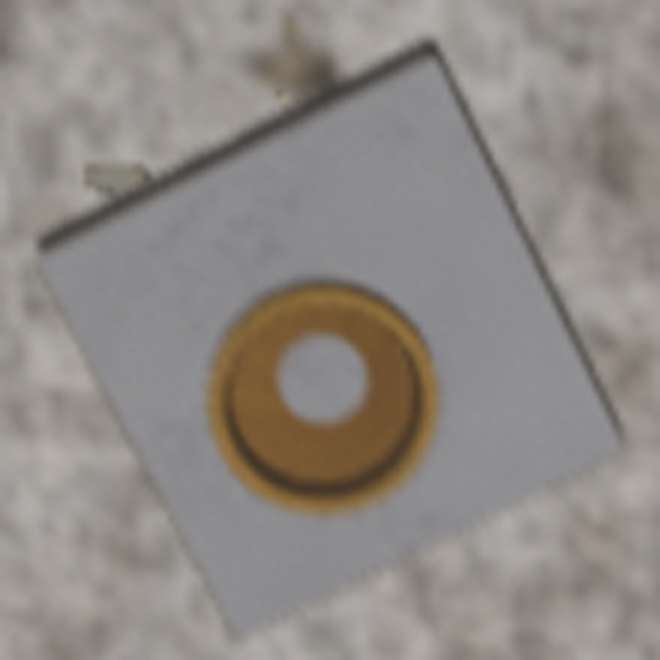

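Emit:
move_arm(slide=[[0.05,-0.02,0.3],[0.05,-0.02,0.3],[0.05,-0.02,0.3],[0.06,-0.02,0.3],[0,0,0.3],[0,0,0.3],[0,0,0.3],[0,0,0.3],[0,0,0.3],[0,0,0.26]], dr=[[0,0,0],[0,0,0],[0,0,0],[0,0,0],[0,0,0],[0,0,0],[0,0,0],[0,0,0],[0,0,0],[0,0,0]], fingers=50)

```text
clock: 2.2
eef_pos: [0.471, 0.2302, 0.0298]
tool_rot: [[0.0, 1.0, -0.0], [1.0, -0.0, -0.0], [-0.0, -0.0, -1.0]]
wrist_force: [0.1, 0.1, 0.8]
finger_gap: 0.05
```

Run:
```python
from h import *
st=ctrl.observe(); print(st['clock'],st['eef_pos'],st['wrist_force'])
im=ctrl.capture('wrist'); cv2.imwrite('pics/w2.png',im)
im=ctrl.capture('side'); crop(im,170,130,330,250,5,'pics/si2.png')
```

```text
2.2 [0.47101944 0.23021105 0.02975956] [0.13058513 0.101671   0.84722286]
```

View pics/w2.png

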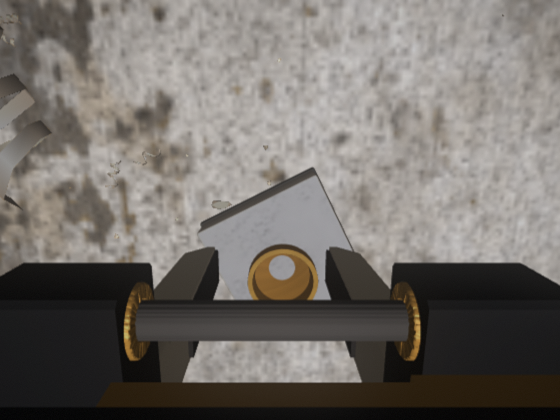

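View pics/si2.png

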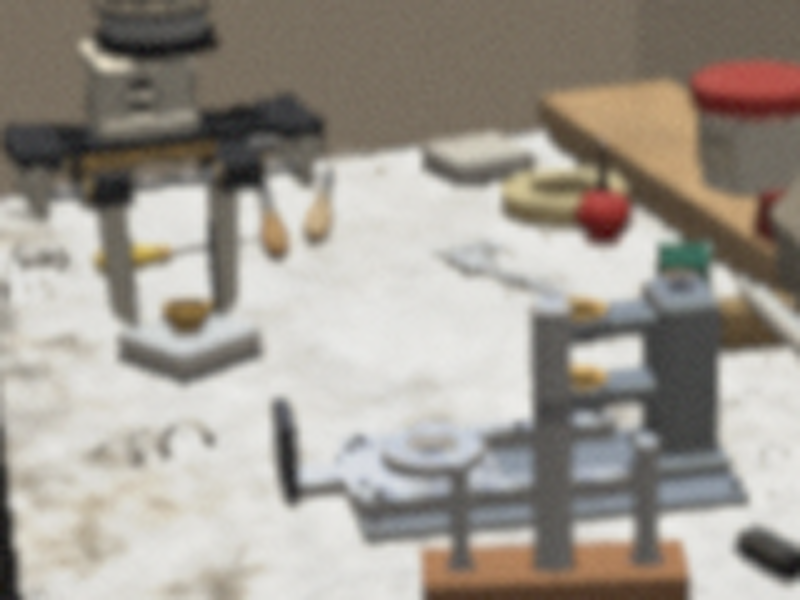

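Run:
```python
from h import *
st=ctrl.observe(); print(st['clock'],st['eef_pos'],st['tool_rot'])
S1=dict(eef_pos=np.array([0.47402783,0.22074831,0.17835806]),tool_rot=np.array([[ 2.65879308e-05 , 9.99999928e-01, -3.79283573e-04],
 [ 9.99999992e-01 ,-2.66353905e-05 ,-1.25125296e-04],
 [-1.25135390e-04 ,-3.79280243e-04, -9.99999920e-01]]))
print(ray(cam('wrist',S1),273.8,196.2,.038))
im=cv2.imread('pics/w2.png'); crop(im,200,220,370,310,4.5,'pics/w2c.png')
C=cam('wrist',st); print(ray(C,283,282,.038))
C=cam('scene'); print(ray(C,229.5,297.5,.038))
C=cam('side'); print(ray(C,207,191.5,.038))
```

```text
2.3 [0.46992738 0.22977371 0.02901641] [[ 2.19338031e-05  9.99994584e-01 -3.29120839e-03]
 [ 9.99998426e-01 -2.77727850e-05 -1.77407968e-03]
 [-1.77416148e-03 -3.29116430e-03 -9.99993010e-01]]
[0.47571532 0.22543021 0.038     ]
[0.47487921 0.22458542 0.038     ]
[0.47246511 0.22459236 0.038     ]
[0.47240564 0.21068989 0.038     ]
```

View pics/w2c.png

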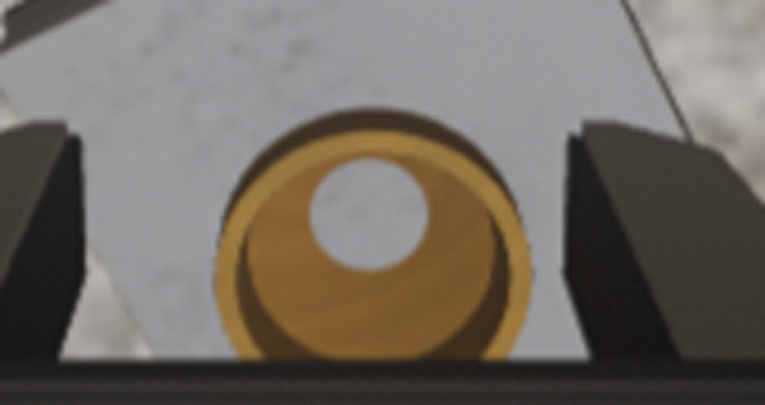

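Emit:
move_arm(slide=[[-0.1,0.1,0],[0,0,0],[0,0,0],[0,0,0],[0,0,0],[0,0,0],[0,0,0],[0,0,0],[0,0,0],[0,0,0]], dr=[[0,0,0],[0,0,0],[0,0,0],[0,0,0],[0,0,0],[0,0,0],[0,0,0],[0,0,0],[0,0,0],[0,0,0]], fingers=20, grip_force=12)

```text
clock: 3.3
eef_pos: [0.4767, 0.2254, 0.0313]
tool_rot: [[0.0, 1.0, 0.002], [1.0, -0.0, 0.0], [0.0, 0.002, -1.0]]
wrist_force: [1.1, -1.5, 5.5]
finger_gap: 0.0318
```

Run:
```python
from h import *
st=ctrl.observe(); print(st['clock'],st['eef_pos'],st['tool_rot'],st['wrist_force'],st['finger_gap'])
im=ctrl.capture('wrist'); crop(im,200,200,370,310,4.5,'pics/w3.png')
S1=dict(eef_pos=np.array([0.65,0,0.219]),tool_rot=np.array([[0,1,0],[1,0,0],[0,0,-1.]]))
C=cam('wrist',S1)
im=cv2.imread('pics/wrist0.png'); crop(im,120,150,360,300,3.3,'pics/w0c.png');crop(im,60,330,320,420,3,'pics/w0d.png')
for p,z in [((249,264),.106),((171,228),.034),((140,166),.01),((343,200),.01),((178,397),.042)]: print(p,ray(C,*p,z))
```

```text
3.3 [0.47672974 0.22537238 0.03127875] [[ 2.61526681e-04  9.99998791e-01  1.53288012e-03]
 [ 9.99999955e-01 -2.61755781e-04  1.49258272e-04]
 [ 1.49659332e-04  1.53284101e-03 -9.99998814e-01]] [ 1.13581766 -1.46486348  5.45664129] 0.03175129156772774
(249, 264) [ 0.63218052 -0.04415676  0.106     ]
(171, 228) [ 0.55291206 -0.03525586  0.034     ]
(140, 166) [0.51958494 0.02172836 0.01      ]
(343, 200) [ 0.72228879 -0.01257047  0.01      ]
(178, 397) [ 0.55086471 -0.21901446  0.042     ]
```

View pics/w3.png

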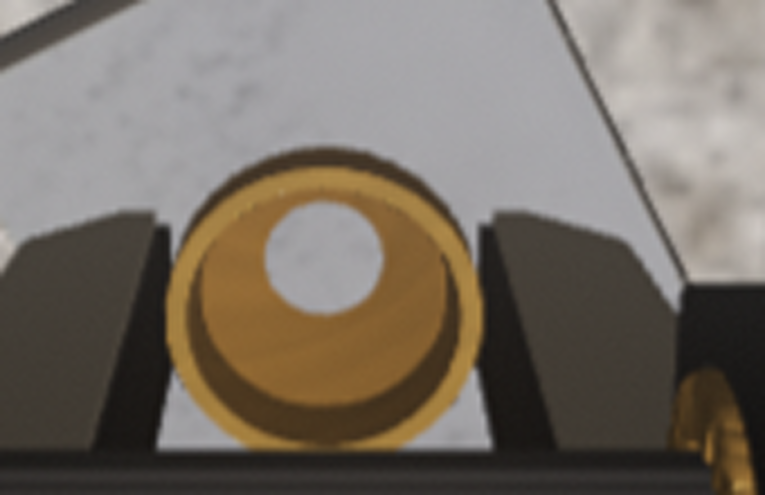

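View pics/w0c.png

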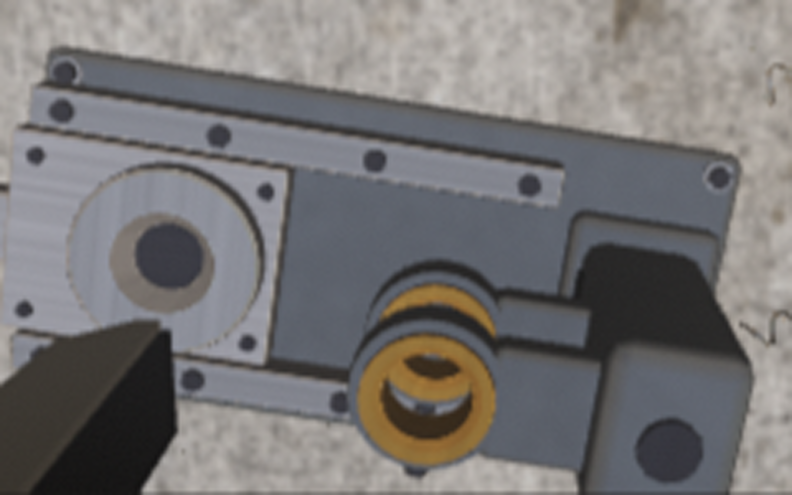

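View pics/w0d.png

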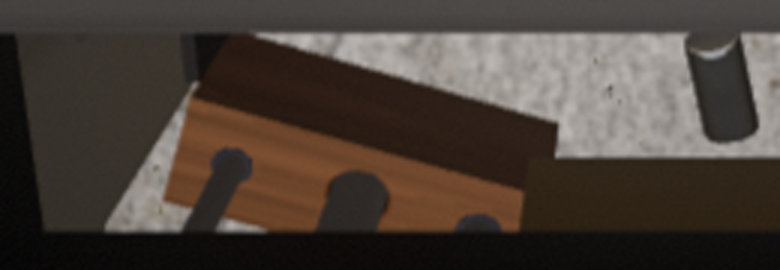

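```bash
cat >> h.py <<'E'
def plan(p0,Rt0,p1,yaw,n,weights=None):
    """n rows: straight world shift p0->p1 with total turn yaw (deg, tool z); prints slide rows in units, tool axes"""
    w=np.ones(n)/n if weights is None else np.array(weights)/np.sum(weights)
    Rt=np.array(Rt0,float); sl=[];d=np.array(p1)-np.array(p0)
    for i in range(n):
        sl.append([round(float(x),2) for x in (Rt.T@(d*w[i]))/.05]); Rt=Rt@R.from_rotvec([0,0,np.radians(yaw/n)]).as_matrix()
    print(sl)
    return sl
E
python3 - <<'E'
from h import *
D=np.array([[0,1,0],[1,0,0],[0,0,-1.]])
plan([.4767,.2254,.071],D,[.53,-.035,.16],-77.4,9)
C=cam('wrist',dict(eef_pos=np.array([0.65,0,0.219]),tool_rot=D))
f=lambda x,y,z:(ray(C,120+x/3.3,150+y/3.3,z))
a=f(50,50,.01);b=f(740,158,.01);print('base',a,b,np.linalg.norm(b-a),np.degrees(np.arctan2(*(b-a)[1::-1])))
print('die',f(165,258,.034),'up',f(427,400,.106))
E
```

```text
[[-0.58, 0.12, -0.2], [-0.59, 0.03, -0.2], [-0.59, -0.06, -0.2], [-0.57, -0.15, -0.2], [-0.54, -0.23, -0.2], [-0.5, -0.31, -0.2], [-0.45, -0.38, -0.2], [-0.39, -0.44, -0.2], [-0.32, -0.5, -0.2]]
base [0.51485457 0.02256528 0.01      ] [ 0.72344642 -0.01038144  0.01      ] 0.21117776551730377 -8.97561943649162
die [ 0.55193595 -0.03543835  0.034     ] up [ 0.63240809 -0.05021033  0.106     ]
```

Emit:
move_arm(slide=[[0,0,-0.8],[-0.58,0.12,-0.2],[-0.59,0.03,-0.2],[-0.59,-0.06,-0.2],[-0.57,-0.15,-0.2],[-0.54,-0.23,-0.2],[-0.5,-0.31,-0.2],[-0.45,-0.38,-0.2],[-0.39,-0.44,-0.2],[-0.32,-0.5,-0.2]], dr=[[0,0,0],[0,0,-8.59],[0,0,-8.59],[0,0,-8.59],[0,0,-8.59],[0,0,-8.59],[0,0,-8.59],[0,0,-8.59],[0,0,-8.59],[0,0,-8.59]])

```text
clock: 4.35
eef_pos: [0.5277, -0.0353, 0.1605]
tool_rot: [[-0.977, 0.213, -0.002], [0.213, 0.977, 0.001], [0.002, 0.001, -1.0]]
wrist_force: [0.1, -0.2, -1.0]
finger_gap: 0.0319
```

Run:
```python
from h import *
import pickle
st=ctrl.observe(); print(st['clock'],st['eef_pos'],st['tool_rot'],st['joint_positions'],st['wrist_force'],st['finger_gap'])
im=ctrl.capture('wrist'); cv2.imwrite('pics/w4.png',im); pickle.dump(dict(eef_pos=st['eef_pos'],tool_rot=st['tool_rot']),open('s4.pkl','wb'))
```

```text
4.35 [ 0.5277226  -0.03530854  0.16052116] [[-9.77116779e-01  2.12696640e-01 -1.71459523e-03]
 [ 2.12695320e-01  9.77118137e-01  9.20621575e-04]
 [ 1.87117521e-03  5.34868406e-04 -9.99998106e-01]] [ 20.51972385  30.98804883 -28.69098888 105.19279352  19.11479551
  48.73787304  60.20632793] [ 0.0524785  -0.21104642 -1.03173825] 0.03191452479182915
```

View pics/w4.png

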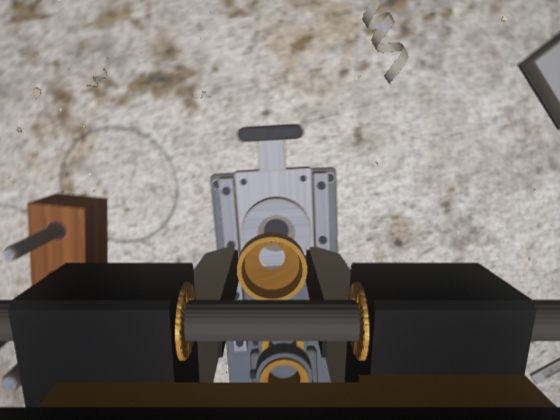

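Run:
```python
from h import *
im=cv2.imread('pics/w4.png'); crop(im,200,115,350,270,5,'pics/w4c.png');crop(im,215,325,335,385,6,'pics/w4d.png')
```

```text
(no output)
```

View pics/w4c.png

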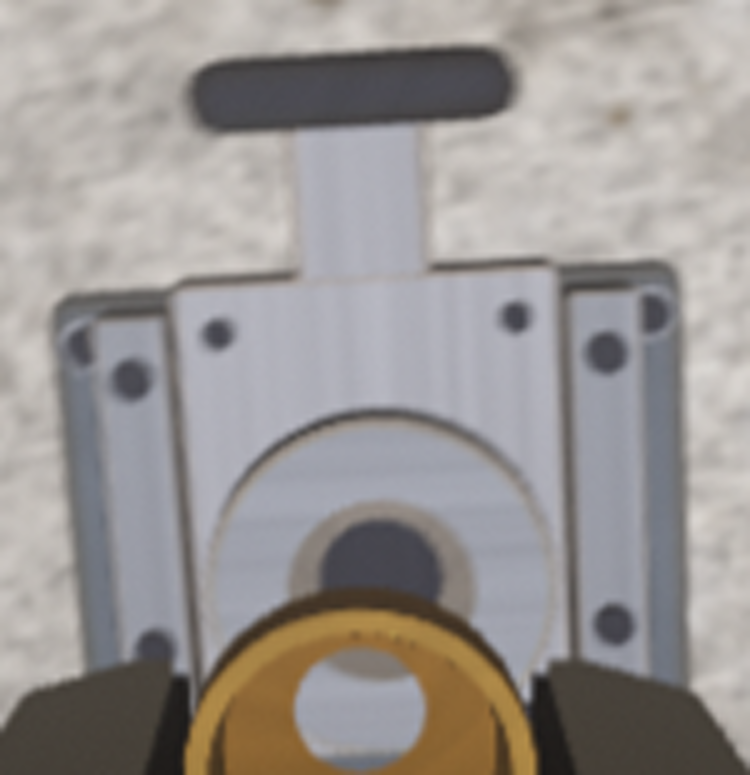

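View pics/w4d.png

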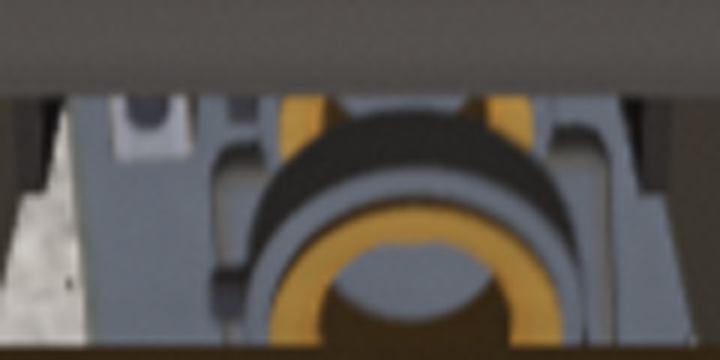

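Run:
```python
from h import *
import pickle
s=pickle.load(open('s4.pkl','rb')); C=cam('wrist',s)
g=lambda x,y:(200+x/5,115+y/5)
# die circle
for pts,r,z in [([(208,590),(553,590),(380,420),(235,500),(527,497)],.0285,.034),([(381,500),(290,575),(473,575)],.0154,.034),([(381,519),(322,578),(441,578)],.0102,.026)]:
    P=np.array([ray(C,*g(*p),z)[:2] for p in pts])
    A=np.c_[2*P,np.ones(len(P))]; x=np.linalg.lstsq(A,(P**2).sum(1),rcond=None)[0]; print(x[:2],np.sqrt(x[2]+x[0]**2+x[1]**2))
    from scipy.optimize import least_squares
    q=least_squares(lambda c:np.hypot(*(P-c).T)-r,x[:2]); print(q.x,q.fun)
# yaw
for a,b,z in [((200,70),(500,52),.062),((180,292),(548,266),.03),((130,380),(606,352),.02),((217,333),(516,316),.027)]:
    A=ray(C,*g(*a),z);B=ray(C,*g(*b),z); d=B-A; print(A,B,np.linalg.norm(d),np.degrees(np.arctan2(-d[0],d[1])))
h=lambda x,y:(215+x/6,325+y/6)
pts=[(413,205),(268,330),(565,330),(300,258),(535,258)]
P=np.array([ray(C,*h(*p),.106)[:2] for p in pts])
A=np.c_[2*P,np.ones(len(P))]; x=np.linalg.lstsq(A,(P**2).sum(1),rcond=None)[0]; print('bush',x[:2],np.sqrt(x[2]+x[0]**2+x[1]**2))
C=cam('scene'); 
for p,z in [((242,265),.106),((246,297),.066),((303,388),.034),]: print(ray(C,200+p[0]/4,140+p[1]/4,z))
```

```text
[ 0.54957043 -0.03713959] 0.027810052151492858
[ 0.55047882 -0.03733446] [-0.00057166 -0.00073144  0.00029788 -0.00032655 -0.00013212]
[ 0.54967055 -0.03708568] 0.01494822835911403
[ 0.55024914 -0.03721209] [ 0.00014044 -0.00034164 -0.00034053]
[ 0.54978033 -0.03699457] 0.009851598067957401
[ 0.55012952 -0.03707056] [ 8.93867532e-06 -3.50371840e-04 -3.50271447e-04]
[ 0.46380773 -0.04442115  0.062     ] [ 0.47015756 -0.00390098  0.062     ] 0.0410146951628707 -8.90626876844522
[ 0.49631273 -0.05804149  0.03      ] [ 0.50459651 -0.00064812  0.03      ] 0.05798809646102052 -8.21297674156049
[ 0.50978539 -0.07067786  0.02      ] [0.52184334 0.00672465 0.02      ] 0.07833609602866401 -8.854503063466197
[ 0.50428963 -0.0541601   0.027     ] [ 0.5117579 -0.0069225  0.027    ] 0.04782432741591396 -8.984113102585006
bush [ 0.63125474 -0.04991229] 0.016614208764412983
[ 0.62818479 -0.04583641  0.106     ]
[ 0.63020893 -0.04976229  0.066     ]
[ 0.54615387 -0.03141092  0.034     ]
```

Run:
```python
from h import *
c=ctrl.calibration('wrist'); K=np.array([[c['fx'],0,c['cx']],[0,c['fy'],c['cy']],[0,0,1]]); M=c['mount']
def pt(p):
    q=K@((np.array(p)-M[:3,3])@M[:3,:3]); return q[:2]/q[2]
for x in (.0075,.0055,.0095): print(x,pt((x,-.016,0)),pt((x,.016,0)),pt((x,-.016,-.01)))
# rim centre of held collet, in w4: top at z ~ -7mm rel TCP
im=cv2.imread('pics/w4.png'); crop(im,190,220,350,320,5,'pics/w4e.png')
print([pt((x,0,-.0068)) for x in (-.004,-.002,0,.002)], pt((.016,0,-.0068)),pt((-.016,0,-.0068)),pt((0,.016,-.0068)),pt((0,-.016,-.0068)))
```

```text
0.0075 [239.12017378 250.23221596] [308.29334912 250.25221331] [237.21396245 257.82462415]
0.0055 [239.20666511 254.32110173] [308.19158727 254.34056377] [237.31102816 262.13186169]
0.0095 [239.03320907 246.12095134] [308.39566785 246.14148959] [237.11633411 253.49241966]
[array([273.75026994, 279.33581981]), array([273.75824877, 275.2128898 ]), array([273.76627239, 271.06681879]), array([273.77434116, 266.89741142])] [273.83211977 237.04125891] [273.70331676 303.59810982] [309.3324433  271.07583787] [238.19578753 271.05779862]
```

View pics/w4e.png

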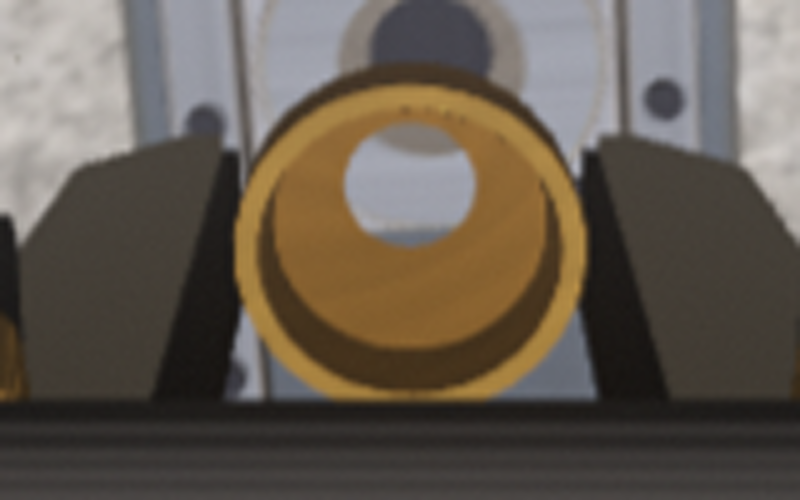

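Run:
```python
from h import *
import pickle
s=pickle.load(open('s4.pkl','rb'))
plan(s['eef_pos'],s['tool_rot'],[.5513,-.0373,.041],-3.4,10)
```

```text
[[-0.05, 0.01, 0.24], [-0.05, 0.01, 0.24], [-0.05, 0.01, 0.24], [-0.05, 0.01, 0.24], [-0.05, 0.0, 0.24], [-0.05, 0.0, 0.24], [-0.05, 0.0, 0.24], [-0.05, 0.0, 0.24], [-0.05, 0.0, 0.24], [-0.05, 0.0, 0.24]]
```

Emit:
move_arm(slide=[[-0.08,0.01,0.24],[-0.08,0.01,0.24],[-0.08,0.01,0.24],[-0.08,0.01,0.24],[-0.08,0,0.24],[-0.08,0,0.24],[0,0,0.24],[0,0,0.24],[0,0,0.24],[0,0,0.23]], dr=[[0,0,-1.7],[0,0,-1.7],[0,0,0],[0,0,0],[0,0,0],[0,0,0],[0,0,0],[0,0,0],[0,0,0],[0,0,0]])

```text
clock: 5.4
eef_pos: [0.5521, -0.0371, 0.0402]
tool_rot: [[-0.987, 0.161, -0.0], [0.161, 0.987, -0.0], [0.0, -0.0, -1.0]]
wrist_force: [0.2, 0.7, -0.5]
finger_gap: 0.0318
```

Run:
```python
from h import *
import pickle
st=ctrl.observe(); print(st['clock'],st['eef_pos'],st['tool_rot'],st['wrist_force'],st['finger_gap'])
im=ctrl.capture('wrist'); cv2.imwrite('pics/w5.png',im);crop(im,170,180,370,310,4,'pics/w5c.png'); pickle.dump(dict(eef_pos=st['eef_pos'],tool_rot=st['tool_rot']),open('s5.pkl','wb'))
im=ctrl.capture('side');crop(im,200,150,330,270,5,'pics/si5.png')
```

```text
5.4 [ 0.5521375  -0.03709825  0.04016076] [[-9.86888184e-01  1.61405105e-01 -3.21369337e-04]
 [ 1.61405115e-01  9.86888235e-01 -4.11219564e-06]
 [ 3.16491888e-04 -5.59289320e-05 -9.99999948e-01]] [ 0.24699776  0.73192946 -0.48021363] 0.03180563484961451
```

View pics/w5c.png

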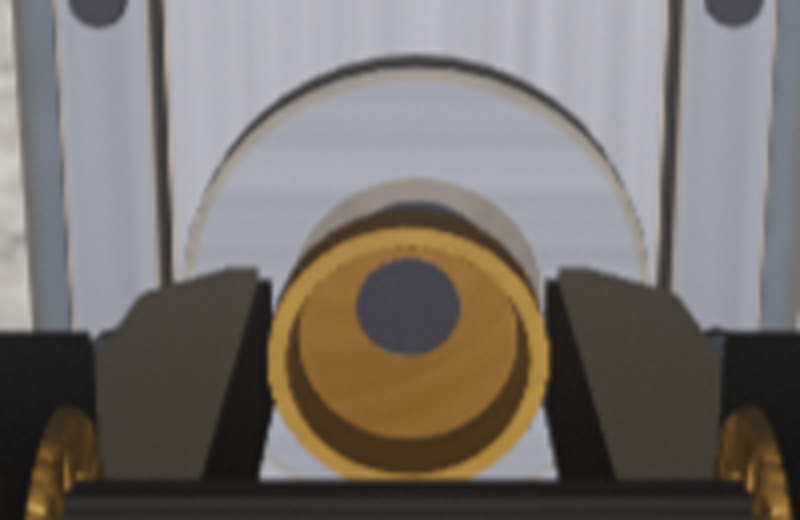

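View pics/si5.png

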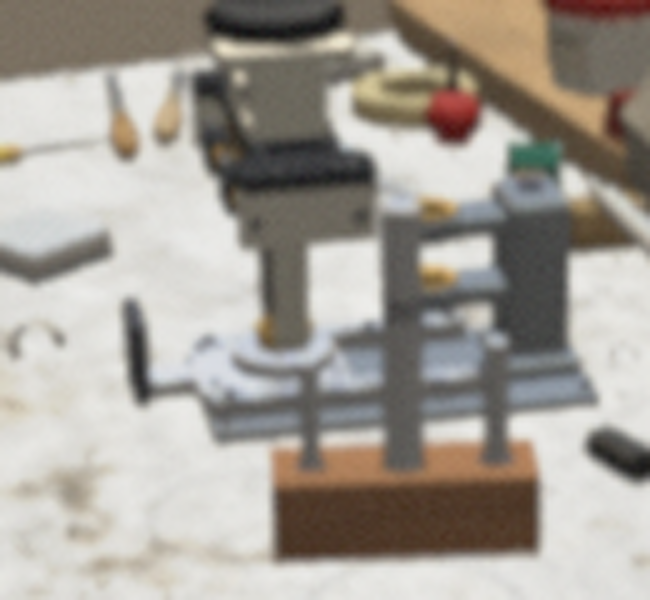

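Run:
```python
from h import *
import pickle
from scipy.optimize import least_squares
s=pickle.load(open('s5.pkl','rb')); C=cam('wrist',s)
g=lambda x,y:(170+x/4,180+y/4)
for pts,r,z in [([(187,270),(648,270),(417,68),(245,145),(592,148)],.0285,.034),([(417,178),(320,235),(520,235)],.0154,.034)]:
    P=np.array([ray(C,*g(*p),z)[:2] for p in pts])
    q=least_squares(lambda c:np.hypot(*(P-c).T)-r,[.55,-.037]); print(q.x,q.fun, (q.x-s['eef_pos'][:2])@s['tool_rot'][:2,:2])
pts=[(268,350),(548,350),(409,228),(300,280),(520,280)]
P=np.array([ray(C,*g(*p),.0475)[:2] for p in pts])
q=least_squares(lambda c:np.hypot(*(P-c).T)-.016,[.55,-.037]); print('collet',q.x,q.fun,(q.x-s['eef_pos'][:2])@s['tool_rot'][:2,:2])
```

```text
[ 0.54979961 -0.03638554] [-0.00058598 -0.00052805  0.00049307 -0.00019323 -0.00026747] [0.00242226 0.00032601]
[ 0.55006159 -0.03611762] [ 0.00060033 -0.00050757 -0.00049038] [0.00220696 0.00063271]
collet [ 0.55200434 -0.03780279] [-1.43745156e-04 -3.04786781e-04  2.16790178e-04 -2.29170609e-04
 -1.97621852e-05] [ 1.76953341e-05 -7.16797379e-04]
```

Emit:
move_arm(slide=[[0.02,0.01,0],[0.02,0.01,0],[0,0,0.02],[0,0,0.02],[0,0,0.02],[0,0,0.01],[0,0,0],[0,0,0],[0,0,0],[0,0,0]], dr=[[0,0,0],[0,0,0],[0,0,0],[0,0,0],[0,0,0],[0,0,0],[0,0,0],[0,0,0],[0,0,0],[0,0,0]])

```text
clock: 6.5
eef_pos: [0.5505, -0.0358, 0.0376]
tool_rot: [[-0.987, 0.161, -0.0], [0.161, 0.987, 0.0], [0.0, 0.0, -1.0]]
wrist_force: [-0.1, 0.5, -1.4]
finger_gap: 0.0317
```

Emit:
move_arm(slide=[[0,0,0],[0,0,0],[0,0,0],[0,0,0],[0,0,0],[0,0,0],[0,0,0],[0,0,-0.2],[0,0,-0.3],[0,0,-0.3]], dr=[[0,0,0],[0,0,0],[0,0,0],[0,0,0],[0,0,0],[0,0,0],[0,0,0],[0,0,0],[0,0,0],[0,0,0]], fingers=54)

```text
clock: 7.5
eef_pos: [0.5505, -0.0357, 0.0786]
tool_rot: [[-0.987, 0.161, -0.0], [0.161, 0.987, 0.0], [0.0, 0.0, -1.0]]
wrist_force: [0.5, -0.3, -0.0]
finger_gap: 0.054
```

Run:
```python
from h import *
import pickle
st=ctrl.observe(); print(st['clock'],st['eef_pos'],st['tool_rot'],st['wrist_force'],st['finger_gap'])
im=ctrl.capture('wrist'); cv2.imwrite('pics/w6.png',im);crop(im,170,150,370,310,4,'pics/w6c.png'); pickle.dump(dict(eef_pos=st['eef_pos'],tool_rot=st['tool_rot']),open('s6.pkl','wb'))
```

```text
7.5 [ 0.55051672 -0.03566726  0.07860825] [[-9.86919752e-01  1.61212238e-01 -1.29657131e-04]
 [ 1.61212223e-01  9.86919756e-01  1.15230245e-04]
 [ 1.46537710e-04  9.28206899e-05 -9.99999985e-01]] [ 0.50669599 -0.33696843 -0.00802696] 0.05395925367598007
```

View pics/w6c.png

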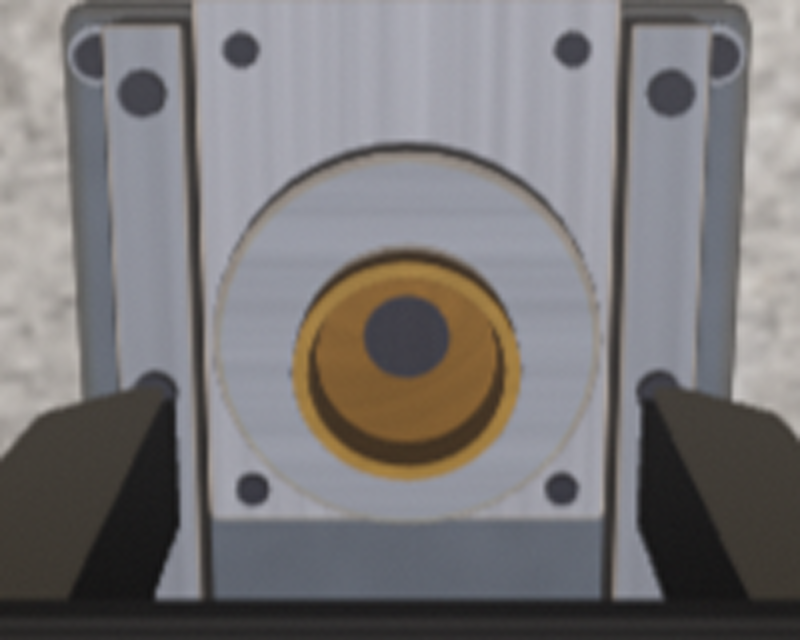

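Run:
```python
from h import *
import pickle
from scipy.optimize import least_squares
s=pickle.load(open('s6.pkl','rb')); C=cam('wrist',s)
g=lambda x,y:(170+x/4,150+y/4)
for n,pts,r,z in [('die',[(215,340),(599,340),(406,152),(268,215),(545,213),(406,521)],.0285,.034),('col',[(293,372),(520,372),(406,262),(406,480)],.016,.044)]:
    P=np.array([ray(C,*g(*p),z)[:2] for p in pts])
    q=least_squares(lambda c:np.hypot(*(P-c).T)-r,[.55,-.037]); print(n,q.x,q.fun)
for a,b,z in [((240,48),(572,48),.027),((142,93),(671,93),.02),((252,489),(562,489),.027)]:
    A=ray(C,*g(*a),z);B=ray(C,*g(*b),z); d=B-A; print(A,B,np.linalg.norm(d),np.degrees(np.arctan2(-d[0],d[1])))
A=(ray(C,*g(240,48),.027)+ray(C,*g(572,48),.027))/2;B=(ray(C,*g(252,489),.027)+ray(C,*g(562,489),.027))/2;d=B-A;print('axis yaw',np.degrees(np.arctan2(d[1],d[0])))
```

```text
die [ 0.54992576 -0.03642536] [-5.54055785e-04 -6.06794304e-04  9.79348754e-06 -7.43959785e-04
 -6.87874422e-04 -1.03343912e-03]
col [ 0.55079665 -0.03667306] [-2.03725493e-04 -2.04445136e-04 -7.92552605e-05 -8.29467926e-05]
[ 0.50424028 -0.05325598  0.027     ] [ 0.51188961 -0.00629924  0.027     ] 0.04757571055100994 -9.252298558628382
[ 0.50905028 -0.06978234  0.02      ] [0.52172235 0.00799881 0.02      ] 0.07880665694447646 -9.25330479777976
[ 0.57099685 -0.06405647  0.027     ] [ 0.5786796  -0.01694901  0.027     ] 0.04772983708750916 -9.262818829054273
axis yaw -9.12491547160357
```

Emit:
move_arm(slide=[[0.4,0,-0.1],[0.45,0,0],[0.45,0,0],[0.45,0,0],[0.45,0,0],[0,0,0.19],[0,0,0.19],[0,0,0.19],[0,0,0.19],[0,0,0.19]], dr=[[0,0,0],[0,0,0],[0,0,0],[0,0,0],[0,0,0],[0,0,0],[0,0,0],[0,0,0],[0,0,0],[0,0,0]], fingers=0, grip_force=20)

```text
clock: 8.55
eef_pos: [0.4426, -0.018, 0.0339]
tool_rot: [[-0.987, 0.162, -0.0], [0.162, 0.987, 0.0], [0.0, 0.0, -1.0]]
wrist_force: [1.0, -0.1, 0.3]
finger_gap: 0.0003
```

Run:
```python
from h import *
st=ctrl.observe(); print(st['clock'],st['eef_pos'],st['tool_rot'],st['wrist_force'],st['finger_gap'])
im=ctrl.capture('side');crop(im,190,120,330,270,4,'pics/si7.png')
im=ctrl.capture('wrist');cv2.imwrite('pics/w7.png',im)
```

```text
8.55 [ 0.44256137 -0.01801293  0.03394724] [[-9.86850569e-01  1.61635217e-01 -1.07159444e-04]
 [ 1.61635185e-01  9.86850546e-01  2.59901389e-04]
 [ 1.47759573e-04  2.39163098e-04 -9.99999960e-01]] [ 0.98802004 -0.13381632  0.33113444] 0.00034275473632703143
```

View pics/si7.png

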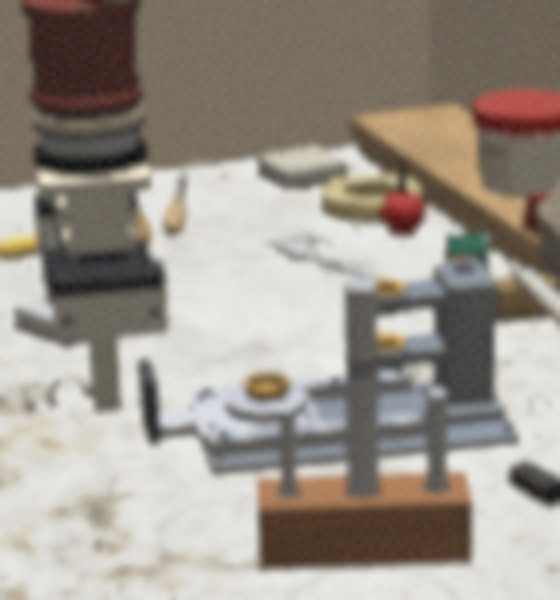

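View pics/w7.png

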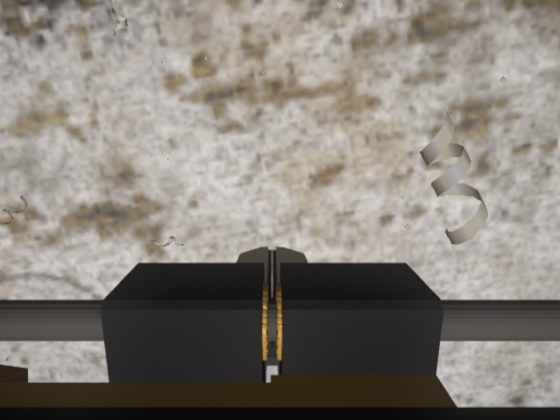

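Emit:
move_arm(slide=[[-0.2,0,0],[-0.1,0,0],[-0.15,0,0],[-0.2,0,0],[-0.2,0,0],[-0.2,0,0],[-0.2,0,0],[-0.2,0,0],[-0.2,0,0],[-0.15,0,0]], dr=[[0,0,0],[0,0,0],[0,0,0],[0,0,0],[0,0,0],[0,0,0],[0,0,0],[0,0,0],[0,0,0],[0,0,0]])

```text
clock: 9.65
eef_pos: [0.5321, -0.0327, 0.0352]
tool_rot: [[-0.987, 0.162, 0.001], [0.162, 0.987, 0.0], [-0.001, 0.0, -1.0]]
wrist_force: [-2.7, 1.7, 1.3]
finger_gap: 0.0006
```

Emit:
move_arm(slide=[[-0.04,0,0],[-0.04,0,0],[-0.02,0,0],[-0.02,0,0],[-0.02,0,0],[-0.02,0,0],[-0.01,0,0],[-0.01,0,0],[0,0,0],[0,0,0]], dr=[[0,0,0],[0,0,0],[0,0,0],[0,0,0],[0,0,0],[0,0,0],[0,0,0],[0,0,0],[0,0,0],[0,0,0]])

```text
clock: 10.65
eef_pos: [0.5381, -0.034, 0.0351]
tool_rot: [[-0.987, 0.161, -0.003], [0.161, 0.987, -0.001], [0.003, -0.001, -1.0]]
wrist_force: [-4.6, 1.0, 4.2]
finger_gap: 0.0006
```

Emit:
move_arm(slide=[[-0.02,0,0],[-0.02,0,0],[-0.02,0,0],[0,0,0],[0,0,0],[0,0,0],[0,0,0],[0,0,0],[0,0,0],[0,0,0]], dr=[[0,0,0],[0,0,0],[0,0,0],[0,0,0],[0,0,0],[0,0,0],[0,0,0],[0,0,0],[0,0,0],[0,0,0]])

```text
clock: 11.65
eef_pos: [0.538, -0.034, 0.035]
tool_rot: [[-0.987, 0.161, -0.009], [0.161, 0.987, -0.001], [0.009, -0.002, -1.0]]
wrist_force: [-9.2, 2.4, 9.3]
finger_gap: 0.0004
```

Emit:
move_arm(slide=[[-0.03,0,0],[-0.03,0,0],[-0.03,0,0],[0,0,0],[0,0,0],[0,0,0],[0,0,0],[0,0,0],[0,0,0],[0,0,0]], dr=[[0,0,0],[0,0,0],[0,0,0],[0,0,0],[0,0,0],[0,0,0],[0,0,0],[0,0,0],[0,0,0],[0,0,0]])

```text
clock: 12.65
eef_pos: [0.5378, -0.0341, 0.0348]
tool_rot: [[-0.987, 0.16, -0.018], [0.16, 0.987, -0.002], [0.018, -0.005, -1.0]]
wrist_force: [-16.8, 3.1, 15.4]
finger_gap: 0.0007
```

Run:
```python
from h import *
st=ctrl.observe(); print(st['clock'],st['eef_pos'],st['tool_rot'],st['wrist_force'],st['finger_gap'])
im=ctrl.capture('side');crop(im,200,140,330,260,5,'pics/si8.png')
im=ctrl.capture('scene');crop(im,220,160,330,270,6,'pics/sc8.png')
```

```text
12.65 [ 0.53784229 -0.03412064  0.03482844] [[-0.98693762  0.16005415 -0.01835243]
 [ 0.16011027  0.9870978  -0.00162075]
 [ 0.01785624 -0.00453799 -0.99983027]] [-16.75648616   3.05545639  15.43018387] 0.000713378897616175
```

View pics/si8.png

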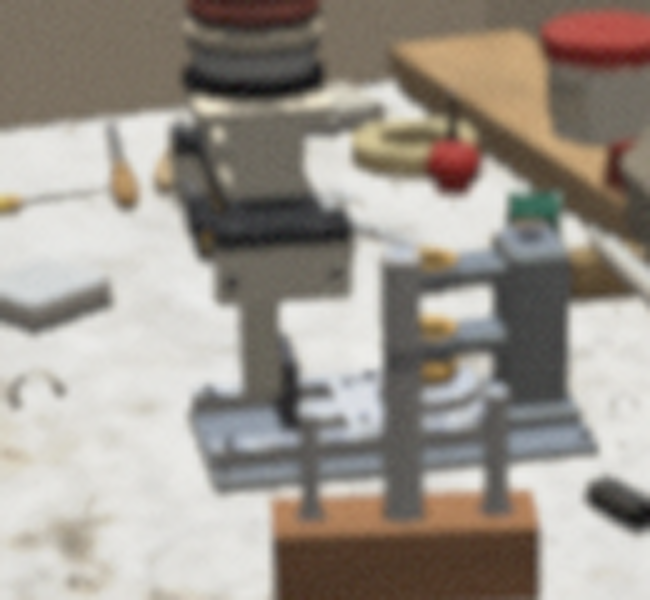

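View pics/sc8.png

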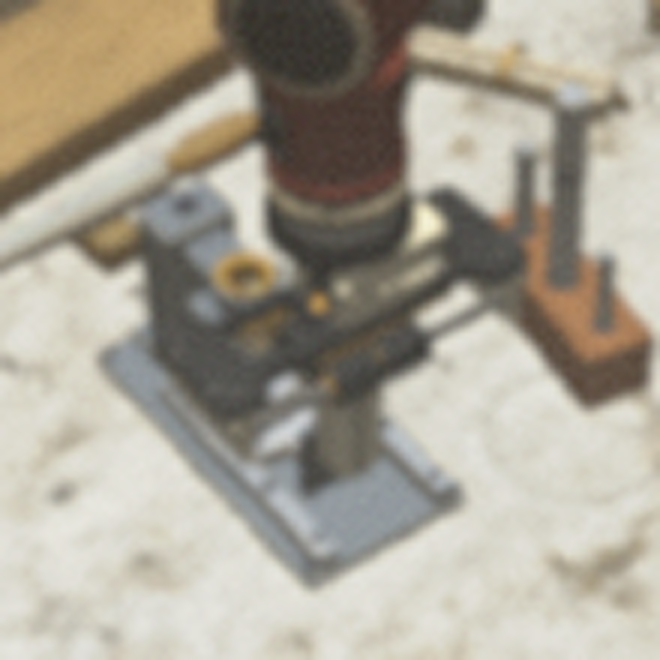

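Run:
```python
from h import *
C=cam('scene'); print(ray(C,314,205,.042),ray(C,315.2,176.5,.177))
C=cam('side'); print(ray(C,180+454/4.5,170+328/4.5,.042),ray(C,180+452/4.5,170+93/4.5,.177))
```

```text
[ 0.55259655 -0.22225509  0.042     ] [ 0.5462848  -0.21271552  0.177     ]
[ 0.54757737 -0.22515995  0.042     ] [ 0.54757516 -0.22728334  0.177     ]
```

Emit:
move_arm(slide=[[0.25,0,0],[0.25,0,0],[0,0,-0.9],[0,0,-0.9],[-0.23,-0.6,-0.42],[-0.23,-0.6,-0.42],[-0.23,-0.6,-0.42],[-0.23,-0.6,-0.42],[-0.23,-0.6,-0.42],[-0.23,-0.6,-0.42]], dr=[[0,0,0],[0,0,0],[0,0,0],[0,0,0],[0,0,0],[0,0,0],[0,0,0],[0,0,0],[0,0,0],[0,0,0]], fingers=60, grip_force=45)

```text
clock: 13.75
eef_pos: [0.5627, -0.2225, 0.2526]
tool_rot: [[-0.987, 0.163, 0.004], [0.163, 0.987, -0.002], [-0.004, -0.001, -1.0]]
wrist_force: [0.9, 0.4, 0.2]
finger_gap: 0.0597
```

Run:
```python
from h import *
import pickle
st=ctrl.observe(); print(st['clock'],st['eef_pos'],st['tool_rot'],st['joint_positions'],st['wrist_force'],st['finger_gap'])
im=ctrl.capture('wrist'); cv2.imwrite('pics/w9.png',im); pickle.dump(dict(eef_pos=st['eef_pos'],tool_rot=st['tool_rot']),open('s9.pkl','wb'))
im=ctrl.capture('side'); cv2.imwrite('pics/si9f.png',im);crop(im,200,140,360,260,5,'pics/si9.png')
```

```text
13.75 [ 0.56266035 -0.22253422  0.25264615] [[-0.98668765  0.1625879   0.00355751]
 [ 0.16258263  0.98669342 -0.00172607]
 [-0.00379081 -0.00112471 -0.99999218]] [ 38.29207659  32.14869162 -31.51416995  86.20494156  17.73081173
  66.42431926  84.27598648] [0.86976376 0.40814195 0.20463329] 0.05966467447345465
```

View pics/w9.png

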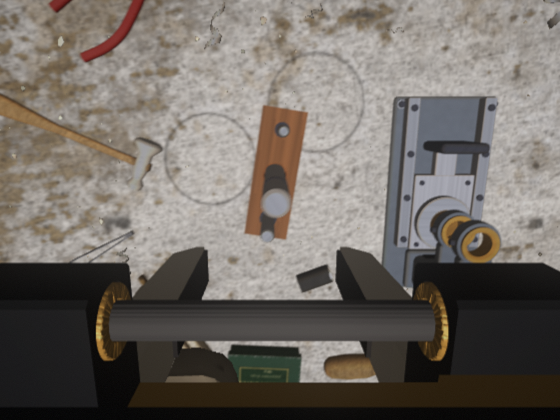

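View pics/si9.png

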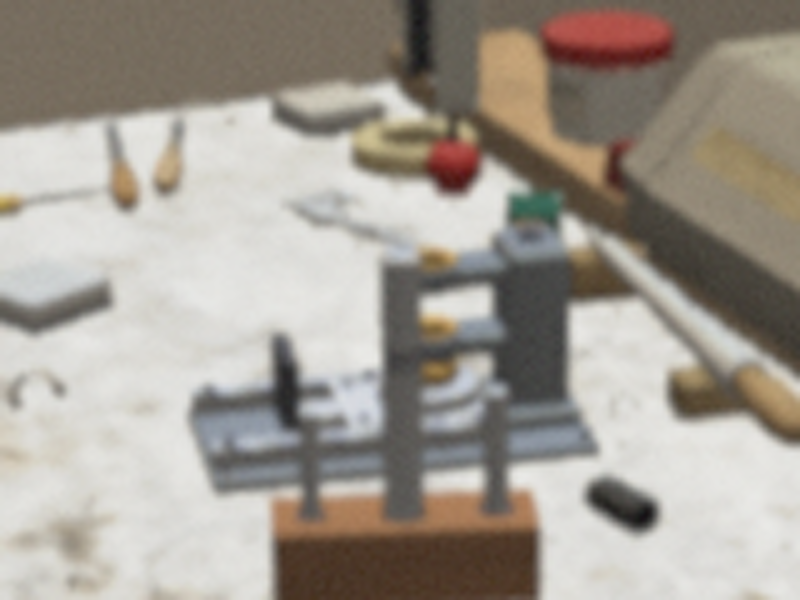

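Run:
```python
from h import *
im=cv2.imread('pics/w9.png'); crop(im,235,95,325,250,4.5,'pics/w9a.png'); crop(im,380,90,510,290,3,'pics/w9b.png'); crop(im,400,180,510,270,7,'pics/w9d.png')
```

```text
(no output)
```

View pics/w9a.png

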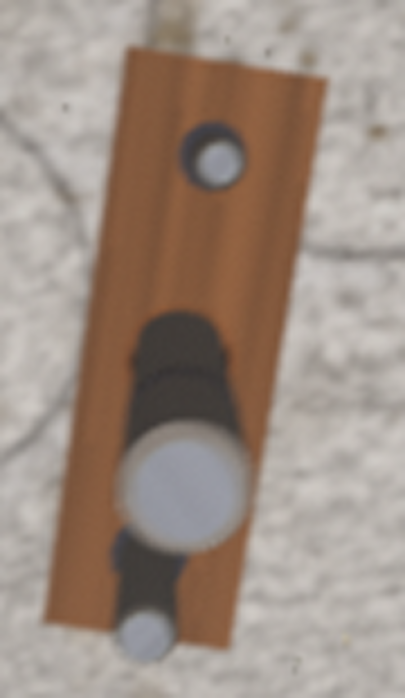

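View pics/w9d.png

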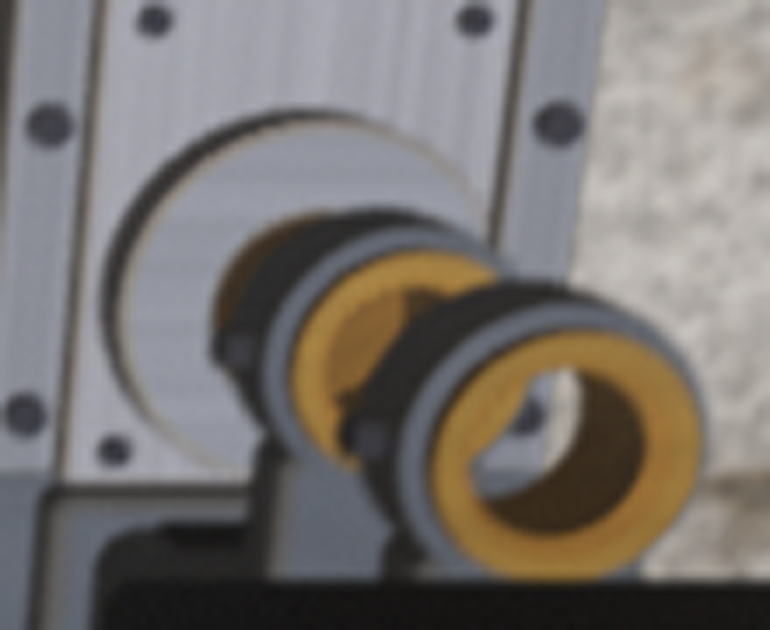

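Run:
```python
from h import *
import pickle
from scipy.optimize import least_squares
s=pickle.load(open('s9.pkl','rb')); C=cam('wrist',s)
print('top',ray(C,275.7,203.2,.177),'hole',ray(C,275,173.9,.042))
g=lambda x,y:(235+x/4.5,95+y/4.5)
cs=[ray(C,*g(*p),.042) for p in [(128,47),(328,78),(230,648),(44,622)]]
print('rack centre',np.mean(cs,axis=0),'yaw',np.degrees(np.arctan2(*(cs[3]-cs[0])[1::-1])),np.linalg.norm(cs[3]-cs[0]),np.linalg.norm(cs[1]-cs[0]))
b=ray(C,480.9,245.2,.106); print('bush',b,ray(C,400+(430)/7,245,.106)-ray(C,400+703/7,245,.106))
h=lambda x,y:(400+x/7,180+y/7)
def fit(pts,z,r):
    P=np.array([ray(C,*h(*p),z)[:2] for p in pts])
    q=least_squares(lambda c:np.hypot(*(P-c).T)-r,b[:2]); print(q.x,q.fun)
fit([(118,320),(300,120),(160,200),(420,165),(480,225),(170,430)],.034,.0285)
fit([(290,365),(420,250),(330,290)],.066,.0155)
D=(ray(C,*h(155,20),.027)+ray(C,*h(475,20),.027))/2; print(D)
```

```text
top [ 0.54986896 -0.21876683  0.177     ] hole [ 0.54959036 -0.21810281  0.042     ]
rack centre [ 0.55082022 -0.21811499  0.042     ] yaw -18.26218961945144 0.12937714721424542 0.0432017481827994
bush [ 0.63115672 -0.05044418  0.106     ] [-0.0054881  -0.03345165  0.        ]
[ 0.63178022 -0.05128082] [-0.00055628  0.0005099   0.00013167 -0.00202818 -0.0005318  -0.0017888 ]
[ 0.63042132 -0.05147065] [ 0.00024972  0.00022754 -0.00032584]
[ 0.58977073 -0.0443618   0.027     ]
```

Emit:
move_arm(slide=[[0.07,0.01,0.2],[0.07,0.01,0.3],[0.07,0.01,0.3],[0.06,0.01,0.3],[0,0,0.3],[0,0,0.3],[0,0,0.3],[0,0,0.3],[0,0,0.3],[0,0,0.21]], dr=[[0,0,0],[0,0,0],[0,0,0],[0,0,0],[0,0,0],[0,0,0],[0,0,0],[0,0,0],[0,0,0],[0,0,0]])

```text
clock: 14.85
eef_pos: [0.5473, -0.2137, 0.1085]
tool_rot: [[-0.987, 0.159, -0.002], [0.159, 0.987, 0.002], [0.003, 0.001, -1.0]]
wrist_force: [0.3, 1.0, 0.2]
finger_gap: 0.0601
```

Run:
```python
from h import *
st=ctrl.observe(); print(st['clock'],st['eef_pos'],st['tool_rot'],st['wrist_force'],st['finger_gap'])
im=ctrl.capture('wrist'); cv2.imwrite('pics/w10.png',im)
```

```text
14.85 [ 0.54730278 -0.21374042  0.10852711] [[-0.98733016  0.15865982 -0.0024919 ]
 [ 0.15865567  0.98733236  0.00178468]
 [ 0.0027435   0.00136672 -0.9999953 ]] [0.34693314 0.99584588 0.18558734] 0.06011452242916067
```

View pics/w10.png

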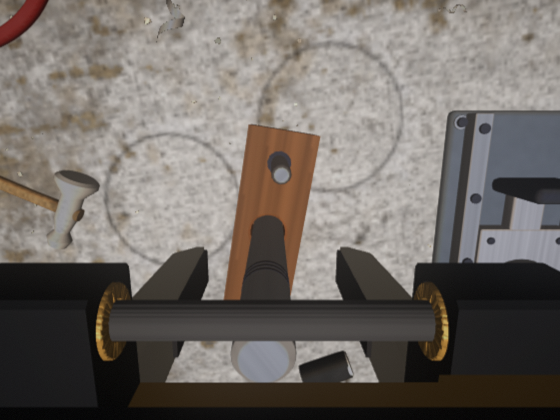

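Run:
```python
from h import *
import pickle
st=ctrl.observe(); print(st['clock'],st['eef_pos'],st['tool_rot'][2],st['qd'])
S=dict(eef_pos=np.array([ 0.54730278 ,-0.21374042 , 0.10852711]),tool_rot=np.array([[-0.98733016 , 0.15865982, -0.0024919 ],
 [ 0.15865567 , 0.98733236 , 0.00178468],
 [ 0.0027435  , 0.00136672, -0.9999953 ]]))
pickle.dump(S,open('s10.pkl','wb'))
C=cam('wrist',S)
im=cv2.imread('pics/w10.png'); crop(im,220,210,320,390,4.4,'pics/w10c.png')
for z,r in [(.177,.01),(.042,.01125),(.08,.01)]:
    for P in [(.55,-.2185),(.5493,-.2185),(.55,-.217)]:
        c=np.array([*P,z]); print(z,P,proj(C,c), 'hole' )
```

```text
14.9 [ 0.54643659 -0.21384025  0.1072507 ] [ 0.00528765  0.00164516 -0.99998467] [ 0.56150228 -1.04775066 -0.2494341  -1.09454864 -1.041614    3.23298184
  1.01152187]
0.177 (0.55, -0.2185) [[260.74126863 362.61681194]] hole
0.177 (0.5493, -0.2185) [[260.34688245 360.54154172]] hole
0.177 (0.55, -0.217) [[265.79096517 361.89923501]] hole
0.042 (0.55, -0.2185) [[266.28608892 232.31506281]] hole
0.042 (0.5493, -0.2185) [[266.1095705  231.27864575]] hole
0.042 (0.55, -0.217) [[268.59657374 231.95823296]] hole
0.08 (0.55, -0.2185) [[265.44346396 252.11651715]] hole
0.08 (0.5493, -0.2185) [[265.23443127 250.90889983]] hole
0.08 (0.55, -0.217) [[268.17031061 251.70049441]] hole
```

View pics/w10c.png

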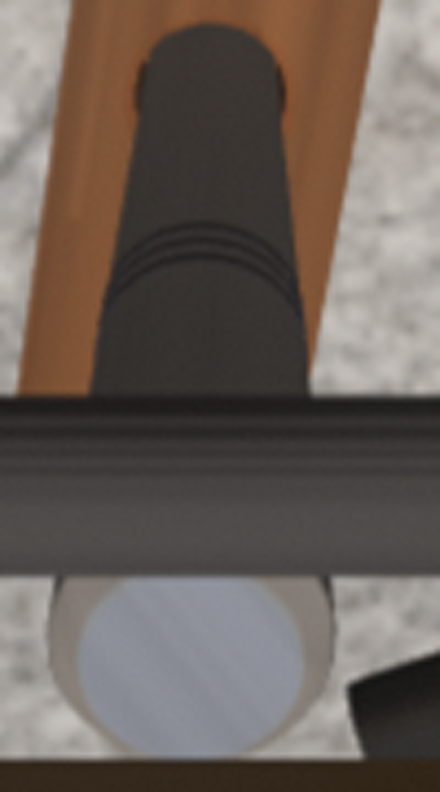

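Emit:
move_arm(slide=[[-0.03,-0.03,-0.05],[-0.03,-0.03,-0.05],[0,0,0],[0,0,0],[0,0,0],[0,0,0],[0,0,0],[0,0,0],[0,0,0],[0,0,0]], dr=[[0,0,0],[0,0,0],[0,0,0],[0,0,0],[0,0,0],[0,0,0],[0,0,0],[0,0,0],[0,0,0],[0,0,0]])

```text
clock: 15.9
eef_pos: [0.5509, -0.2192, 0.1156]
tool_rot: [[-0.987, 0.161, -0.0], [0.161, 0.987, 0.0], [0.0, 0.0, -1.0]]
wrist_force: [-1.1, 0.9, -0.3]
finger_gap: 0.0598
```

Run:
```python
from h import *
import pickle
st=ctrl.observe(); print(st['clock'],st['eef_pos'],st['tool_rot'],st['wrist_force'],st['finger_gap'],st['qd'])
im=ctrl.capture('wrist'); cv2.imwrite('pics/w11.png',im);crop(im,190,210,350,390,3.3,'pics/w11c.png')
pickle.dump(dict(eef_pos=st['eef_pos'],tool_rot=st['tool_rot']),open('s11.pkl','wb'))
C=cam('wrist',st)
for z in (.177,.042): print(proj(C,[.55,-.2185,z]),proj(C,[.55,-.217,z]))
print(ctrl.observe()['eef_pos'])
```

```text
15.9 [ 0.55090704 -0.21921733  0.11559761] [[-9.86893137e-01  1.61375080e-01 -1.43549543e-04]
 [ 1.61375073e-01  9.86893146e-01  6.01675162e-05]
 [ 1.51377598e-04  3.62135908e-05 -9.99999988e-01]] [-1.09928449  0.86266439 -0.29615808] 0.05982208270231047 [-0.03882285 -0.11416599 -0.04374626 -0.02044858 -0.02549655  0.02661896
  0.04633806]
[[276.64561553 336.28858686]] [[281.44610961 335.5879324 ]]
[[273.90798711 222.50691823]] [[276.16514637 222.15132913]]
[ 0.55089921 -0.21922831  0.11559708]
```

View pics/w11c.png

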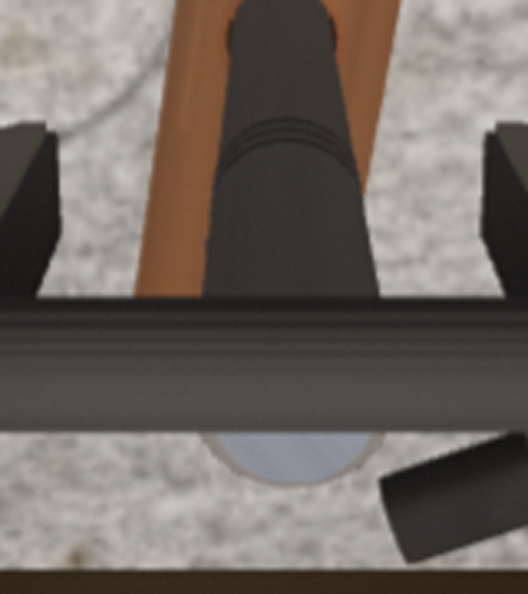

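Emit:
move_arm(slide=[[0.03,0.03,0.02],[0,0,0],[0,0,0],[0,0,0],[0,0,0],[0,0,0],[0,0,0],[0,0,0],[0,0,0],[0,0,0]], dr=[[0,0,0],[0,0,0],[0,0,0],[0,0,0],[0,0,0],[0,0,0],[0,0,0],[0,0,0],[0,0,0],[0,0,0]], fingers=10, grip_force=45)

```text
clock: 16.95
eef_pos: [0.5498, -0.2174, 0.1147]
tool_rot: [[-0.987, 0.161, 0.0], [0.161, 0.987, 0.0], [-0.0, 0.0, -1.0]]
wrist_force: [-0.1, -0.3, 0.0]
finger_gap: 0.0193
```

Run:
```python
from h import *
st=ctrl.observe(); print(st['clock'],st['eef_pos'],st['tool_rot'],st['wrist_force'],st['finger_gap'],st['moment'])
im=ctrl.capture('wrist'); cv2.imwrite('pics/w12.png',im);crop(im,190,200,350,390,3.1,'pics/w12c.png')
```

```text
16.95 [ 0.54976207 -0.21741224  0.11466691] [[-9.86902006e-01  1.61320874e-01  7.68976786e-05]
 [ 1.61320885e-01  9.86901993e-01  1.65594716e-04]
 [-4.91765879e-05  1.75830959e-04 -9.99999983e-01]] [-0.06405541 -0.26059805  0.00461105] 0.01934611003033452 [ 0.17328007 -0.12802119  0.00448502]
```

View pics/w12c.png

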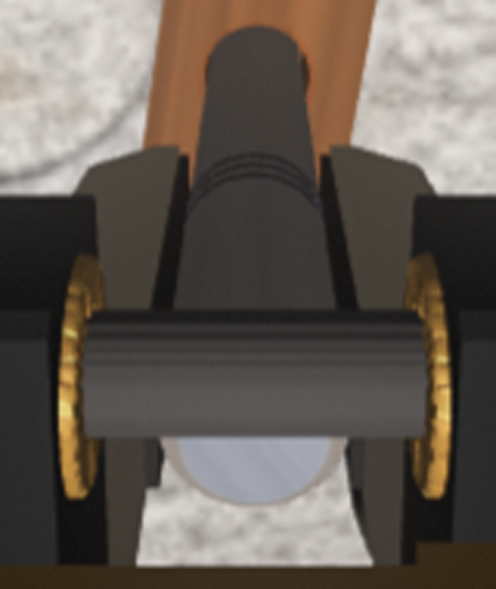

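Emit:
move_arm(slide=[[0,0,-0.1],[0,0,-0.15],[0,0,-0.2],[0,0,-0.3],[0,0,-0.3],[0,0,-0.3],[0,0,-0.3],[0,0,-0.3],[0,0,-0.25],[0,0,-0.2]], dr=[[0,0,0],[0,0,0],[0,0,0],[0,0,0],[0,0,0],[0,0,0],[0,0,0],[0,0,0],[0,0,0],[0,0,0]])

```text
clock: 18.0
eef_pos: [0.5497, -0.2175, 0.236]
tool_rot: [[-0.987, 0.161, 0.001], [0.161, 0.987, -0.0], [-0.001, -0.0, -1.0]]
wrist_force: [-0.2, -0.5, -2.6]
finger_gap: 0.0195
```

Run:
```python
from h import *
st=ctrl.observe(); print(st['clock'],st['eef_pos'],st['tool_rot'],st['wrist_force'],st['finger_gap'])
D=st['tool_rot']
plan(st['eef_pos'],D,[.655,-.13,.236],0,9)
C=cam('wrist',dict(eef_pos=np.array([.655,-.13,.236]),tool_rot=D)); print(proj(C,[.6312,-.0505,.106]),proj(C,[.655,-.13,.135]))
```

```text
18.0 [ 0.54973707 -0.21753184  0.23601966] [[-9.86893291e-01  1.61372391e-01  7.63610352e-04]
 [ 1.61372084e-01  9.86893535e-01 -4.47885121e-04]
 [-8.25878413e-04 -3.18789427e-04 -9.99999608e-01]] [-0.1925464  -0.48419221 -2.64544024] 0.019535655348504447
[[-0.2, 0.23, 0.0], [-0.2, 0.23, 0.0], [-0.2, 0.23, 0.0], [-0.2, 0.23, 0.0], [-0.2, 0.23, 0.0], [-0.2, 0.23, 0.0], [-0.2, 0.23, 0.0], [-0.2, 0.23, 0.0], [-0.2, 0.23, 0.0]]
[[368.66743964 159.79001443]] [[272.94659731 213.91569387]]
```

Emit:
move_arm(slide=[[-0.2,0.23,0],[-0.3,0.35,0],[-0.4,0.46,0],[-0.4,0.46,0],[-0.3,0.35,0],[-0.2,0.22,0],[0,0,0],[0,0,0],[0,0,0],[0,0,0]], dr=[[0,0,0],[0,0,0],[0,0,0],[0,0,0],[0,0,0],[0,0,0],[0,0,0],[0,0,0],[0,0,0],[0,0,0]])

```text
clock: 19.0
eef_pos: [0.6546, -0.1312, 0.2346]
tool_rot: [[-0.987, 0.163, -0.001], [0.163, 0.987, -0.001], [0.001, -0.001, -1.0]]
wrist_force: [-0.0, 0.0, -2.0]
finger_gap: 0.0197
```

Run:
```python
from h import *
import pickle
st=ctrl.observe(); print(st['clock'],st['eef_pos'],st['tool_rot'],st['wrist_force'],st['finger_gap'],st['qd'])
im=ctrl.capture('wrist'); cv2.imwrite('pics/w13.png',im);crop(im,300,90,440,220,5,'pics/w13c.png');crop(im,230,180,315,400,3,'pics/w13d.png')
pickle.dump(dict(eef_pos=st['eef_pos'],tool_rot=st['tool_rot']),open('s13.pkl','wb'))
for n in('side','scene'): cv2.imwrite(f'pics/{n}13.png',ctrl.capture(n))
```

```text
19.0 [ 0.65457301 -0.13123041  0.23458049] [[-9.86601019e-01  1.63149994e-01 -7.13728413e-04]
 [ 1.63150576e-01  9.86600813e-01 -8.51136680e-04]
 [ 5.65302089e-04 -9.56177517e-04 -9.99999383e-01]] [-0.00785322  0.04582714 -1.99238435] 0.019678151454095443 [ 0.05790677 -0.06156547 -0.13732484 -0.13294585 -0.12017848  0.01846764
 -0.05313437]
```

View pics/w13.png

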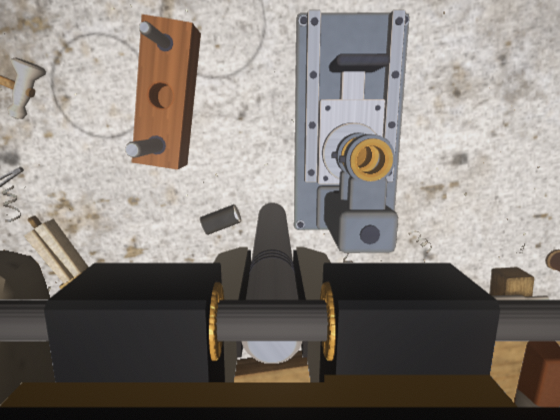

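View pics/w13c.png

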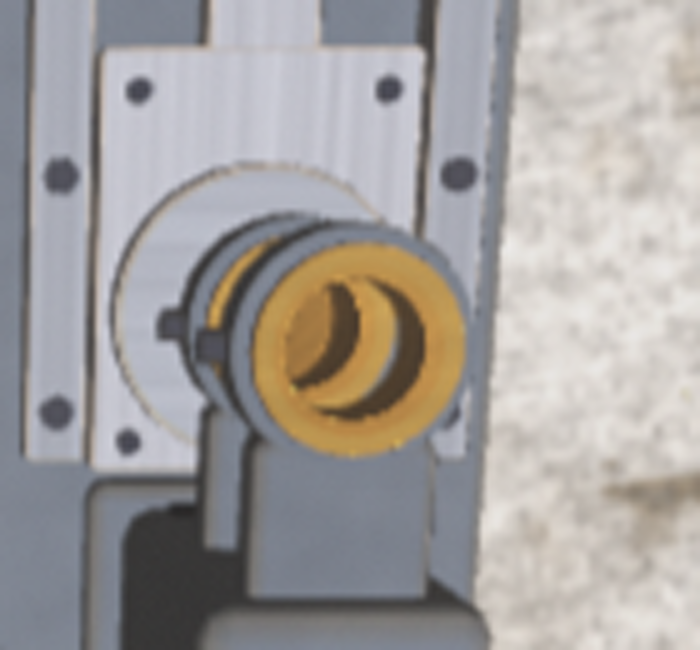

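View pics/w13d.png

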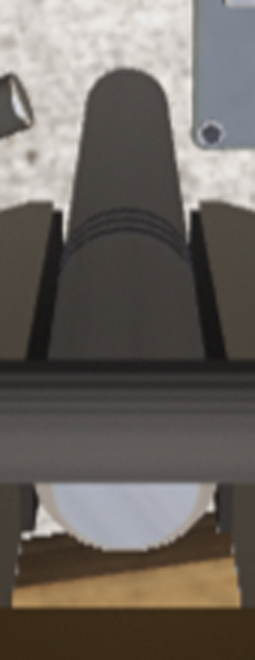

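View pics/side13.png

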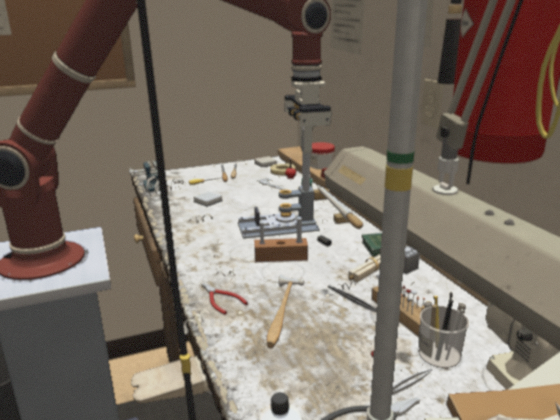

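Run:
```python
from h import *
import pickle
s=pickle.load(open('s13.pkl','rb')); C=cam('wrist',s)
b=ray(C,371.9,160.1,.106); print('bush',b)
print('die',ray(C,300+390/5,0,.1)) if 0 else None
c=ctrl.calibration('wrist'); K=C[0]; M=c['mount']
def pt(p):
    q=K@((np.array(p)-M[:3,3])@M[:3,:3]); return q[:2]/q[2]
for x0 in (-.003,-.002,-.001,0,.001):
    print(x0,'cyl front',pt((x0+.01,0,.0981)),'tip front',pt((x0+.007,0,.1027)),'top back edge',pt((x0-.01,0,-.0623)), 'sides',pt((x0,.01,.098))[0],pt((x0,-.01,.098))[0])
```

```text
bush [ 0.6311763  -0.04962561  0.106     ]
-0.003 cyl front [272.92904036 205.49023002] tip front [272.90037906 208.14182857] top back edge [274.73259908 377.61902127] sides 286.77092149041005 259.0519354954668
-0.002 cyl front [272.93083903 204.12414471] tip front [272.90211899 206.80379186] top back edge [274.74030483 374.86045607] sides 286.7848258533542 259.0415668739055
-0.001 cyl front [272.93264088 202.75564449] tip front [272.90386194 205.46343445] top back edge [274.74804157 372.09079829] sides 286.7987545887497 259.03118007676284
0 cyl front [272.93444592 201.38472294] tip front [272.90560792 204.12075028] top back edge [274.75580948 369.30998089] sides 286.8127077607351 259.0207750562059
0.001 cyl front [272.93625415 200.01137363] tip front [272.90735692 202.7757333 ] top back edge [274.76360875 366.51793627] sides 286.8266854336743 259.0103517642335
```

Run:
```python
from h import *
C=cam('side'); Cs=cam('scene')
a=proj(C,[[.6546,-.1312,z] for z in (.132,.18,.22,.297)]);print(a)
a=proj(Cs,[[.6546,-.1312,z] for z in (.132,.18,.22,.297)]);print(a)
im=cv2.imread('pics/side13.png'); crop(im,265,90,345,240,4,'pics/s13a.png')
im=cv2.imread('pics/scene13.png'); crop(im,230,110,340,260,4,'pics/s13b.png')
```

```text
[[305.679659   189.53604186]
 [305.77802444 171.76949434]
 [305.86214807 156.5752708 ]
 [306.02987254 126.28124889]]
[[273.5195124  183.93274892]
 [273.15721376 172.545879  ]
 [272.84183803 162.63377362]
 [272.19729347 142.37605196]]
```

View pics/s13a.png

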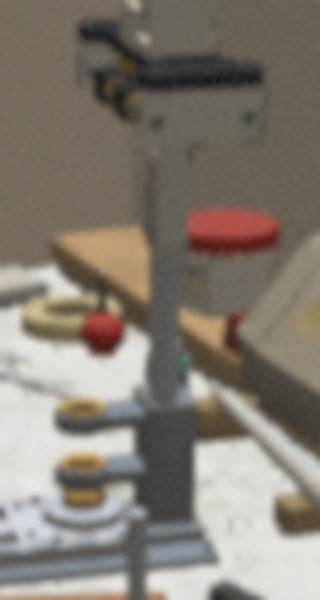

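View pics/s13b.png

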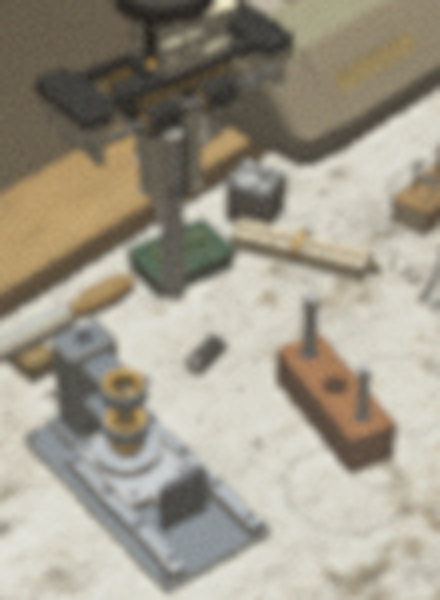

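Emit:
move_arm(slide=[[0.08,0.17,0],[0.14,0.3,0],[0.14,0.3,0],[0.14,0.3,0],[0.12,0.26,0],[0.1,0.21,0],[0,0,0],[0,0,0],[0,0,0],[0,0,0]], dr=[[0,0.1,0],[0,0.1,0],[0,0.1,0],[0,0.1,0],[0,0.1,0],[0,0,0],[0,0,0],[0,0,0],[0,0,0],[0,0,0]])

```text
clock: 20.15
eef_pos: [0.6323, -0.0495, 0.2346]
tool_rot: [[-0.987, 0.163, -0.009], [0.163, 0.987, 0.001], [0.009, -0.001, -1.0]]
wrist_force: [-0.9, 0.6, -2.9]
finger_gap: 0.0192
```

Run:
```python
from h import *
import pickle
st=ctrl.observe(); print(st['clock'],st['eef_pos'],st['tool_rot'],st['wrist_force'],st['finger_gap'],st['qd'])
im=ctrl.capture('wrist'); cv2.imwrite('pics/w14.png',im);crop(im,220,120,330,250,5,'pics/w14c.png')
pickle.dump(dict(eef_pos=st['eef_pos'],tool_rot=st['tool_rot']),open('s14.pkl','wb'))
im=ctrl.capture('side'); cv2.imwrite('pics/side14.png',im); crop(im,255,100,345,240,4.2,'pics/s14a.png')
im=ctrl.capture('scene'); cv2.imwrite('pics/scene14.png',im); crop(im,220,130,310,260,4.5,'pics/s14b.png')
```

```text
20.15 [ 0.63228019 -0.04948667  0.23460662] [[-9.86526792e-01  1.63366449e-01 -8.73457295e-03]
 [ 1.63366195e-01  9.86565217e-01  7.47457194e-04]
 [ 8.73933529e-03 -6.89547397e-04 -9.99961574e-01]] [-0.94120632  0.56344183 -2.90001332] 0.019220103249870477 [-0.08130642  0.07637138 -0.42260415  0.15315341 -0.17139326  0.02869339
  0.09942358]
```

View pics/w14c.png

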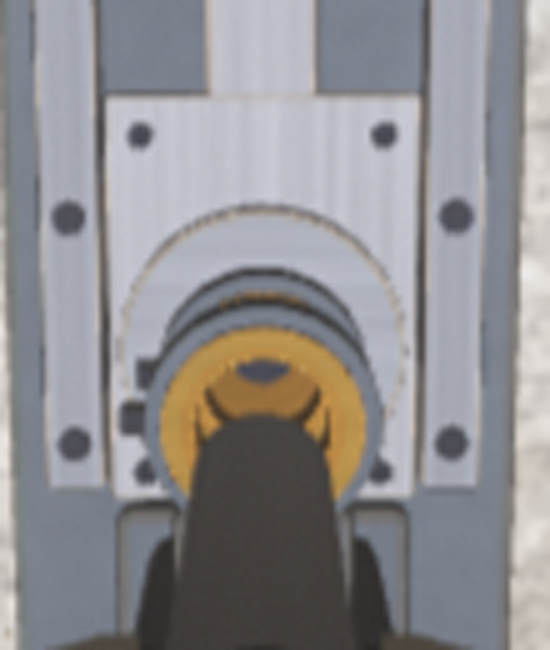

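View pics/s14a.png

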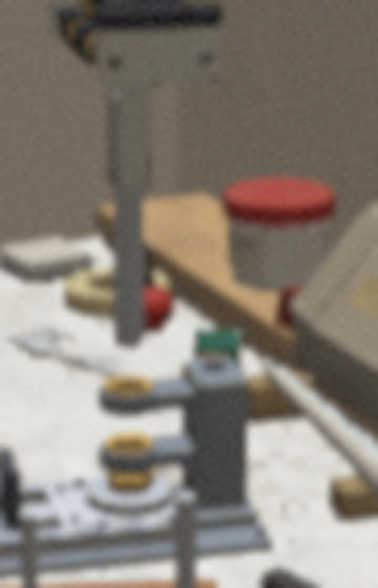

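View pics/s14b.png

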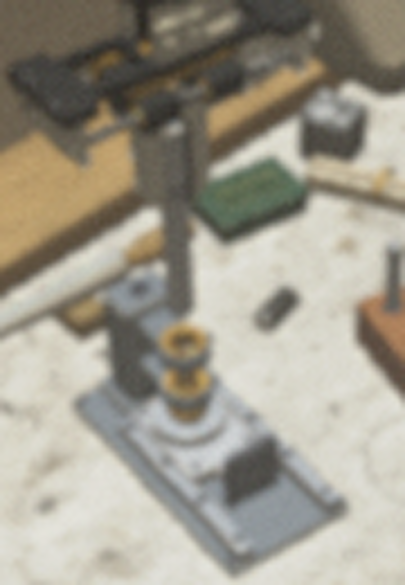

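Run:
```python
from h import *
im=cv2.cvtColor(cv2.imread('pics/side14.png'),cv2.COLOR_BGR2GRAY).astype(float)
im=cv2.GaussianBlur(im,(1,5),0)
def edges(im,r,c0,c1,w):
    row=cv2.GaussianBlur(im[r-2:r+3].mean(0,keepdims=True),(5,1),0)[0]; g=np.gradient(row); 
    return [(i,round(g[i],1)) for i in range(c0,c1) if abs(g[i])>4 and abs(g[i])>=abs(g[i-1]) and abs(g[i])>=abs(g[i+1])]
for r in range(146,184,4): print(r,edges(im,r,275,300,0))
crop(cv2.imread('pics/side14.png'),270,130,305,225,8,'pics/s14z.png')
crop(cv2.imread('pics/scene14.png'),240,150,280,230,8,'pics/s14y.png')
S=cam('side');Z=cam('scene')
for P in [(.632,-.0495),(.631,-.05)]:
  print(proj(S,[[*P,z] for z in (.106,.066,.132,.23)]).round(2).tolist(),proj(Z,[[*P,z] for z in (.106,.066,.132,.23)]).round(2).tolist())
```

```text
146 [(282, np.float64(-6.8)), (289, np.float64(8.8))]
150 [(279, np.float64(4.9)), (282, np.float64(-9.1)), (288, np.float64(19.1))]
154 [(278, np.float64(-9.9)), (288, np.float64(18.7))]
158 [(275, np.float64(6.7)), (280, np.float64(-26.5)), (291, np.float64(8.7))]
162 [(276, np.float64(16.7)), (282, np.float64(-29.4)), (288, np.float64(-6.0)), (292, np.float64(8.2)), (297, np.float64(10.1))]
166 [(276, np.float64(-6.6)), (281, np.float64(-13.1)), (291, np.float64(18.6)), (295, np.float64(-16.4))]
170 [(281, np.float64(-10.1)), (299, np.float64(-8.4))]
174 [(281, np.float64(-12.0)), (289, np.float64(-8.1)), (295, np.float64(33.9))]
178 [(282, np.float64(-32.3)), (288, np.float64(6.8)), (294, np.float64(24.7))]
182 [(282, np.float64(-18.2)), (288, np.float64(16.3))]
[[285.75, 190.23], [285.89, 203.9], [285.65, 181.19], [285.29, 145.88]] [[260.52, 205.12], [261.07, 214.02], [260.15, 199.15], [258.66, 175.13]]
[[285.48, 190.34], [285.62, 204.02], [285.38, 181.29], [285.01, 145.96]] [[260.84, 205.19], [261.39, 214.1], [260.48, 199.22], [259.01, 175.2]]
```

View pics/s14z.png

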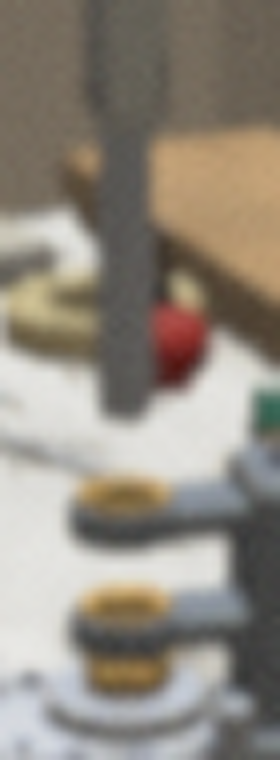

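View pics/s14y.png

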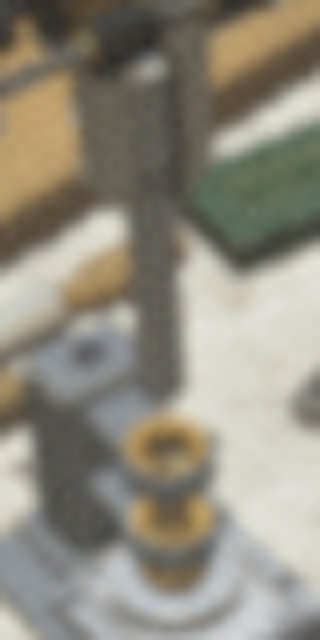

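Emit:
move_arm(slide=[[0,0,0.1],[0,0,0.15],[0,0,0.15],[-0.01,0,0.12],[0,0,0.12],[0,0,0.12],[0,0,0.12],[0,0,0.12],[0,0,0.12],[0,0,0.08]], dr=[[0,0,0],[0,0,0],[0,0,0],[0,0,0],[0,0,0],[0,0,0],[0,0,0],[0,0,0],[0,0,0],[0,0,0]])

```text
clock: 21.3
eef_pos: [0.6319, -0.0482, 0.1741]
tool_rot: [[-0.987, 0.161, -0.009], [0.161, 0.987, 0.001], [0.009, -0.0, -1.0]]
wrist_force: [-0.5, -0.1, -1.6]
finger_gap: 0.0198
```

Run:
```python
from h import *
st=ctrl.observe(); print(st['clock'],st['eef_pos'],st['tool_rot'],st['wrist_force'],st['moment'],st['finger_gap'])
im=ctrl.capture('side'); crop(im,265,110,315,225,5.2,'pics/s15a.png')
im=ctrl.capture('wrist');cv2.imwrite('pics/w15.png',im); crop(im,220,140,330,300,3.7,'pics/w15c.png')
```

```text
21.3 [ 0.63191306 -0.04820168  0.17411725] [[-9.86838830e-01  1.61442402e-01 -9.24521492e-03]
 [ 1.61436937e-01  9.86882121e-01  1.33937879e-03]
 [ 9.34016985e-03 -1.70768178e-04 -9.99956365e-01]] [-0.4543085  -0.09890029 -1.60572167] [-0.00901559  0.03153279 -0.00204214] 0.019774651349672826
```

View pics/s15a.png

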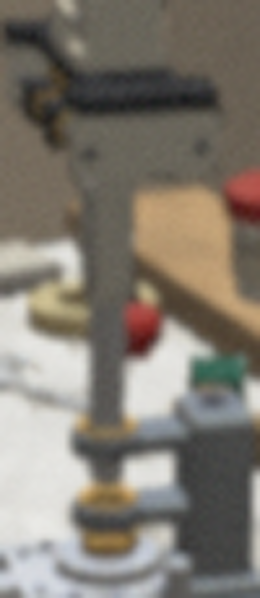

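View pics/w15c.png

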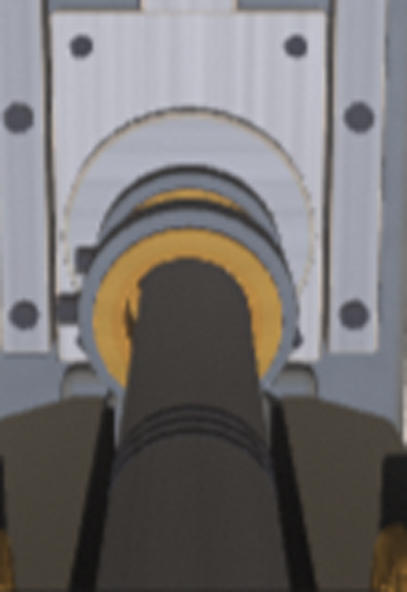

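Emit:
move_arm(slide=[[0,-0.01,0],[0,0,0.06],[0,0,0.07],[-0.01,0,0.08],[0,0,0.08],[0,0,0.08],[0,0,0.08],[0,0,0.08],[0,0,0.08],[0,0,0.06]], dr=[[0,0,0],[0,0,0],[0,0,0],[0,0,0],[0,0,0],[0,0,0],[0,0,0],[0,0,0],[0,0,0],[0,0,0]])

```text
clock: 22.4
eef_pos: [0.6321, -0.0486, 0.1408]
tool_rot: [[-0.987, 0.161, -0.009], [0.161, 0.987, 0.001], [0.009, -0.0, -1.0]]
wrist_force: [-1.0, -0.3, -1.7]
finger_gap: 0.0194
```

Emit:
move_arm(slide=[[0,0,0.04],[0,0,0.04],[0,0,0.04],[0,0,0.04],[0,0,0.02],[0,0,0.02],[0,0,0],[0,0,0],[0,0,0],[0,0,0]], dr=[[0,0,0],[0,0,0],[0,0,0],[0,0,0],[0,0,0],[0,0,0],[0,0,0],[0,0,0],[0,0,0],[0,0,0]])

```text
clock: 23.4
eef_pos: [0.632, -0.0486, 0.1311]
tool_rot: [[-0.987, 0.161, -0.009], [0.161, 0.987, 0.001], [0.009, -0.0, -1.0]]
wrist_force: [-1.5, -0.7, -3.6]
finger_gap: 0.0191
```

Emit:
move_arm(slide=[[0,0,0.01],[0,0,0.01],[0,0,0.01],[0,0,0.01],[0,0,0],[0,0,0],[0,0,0],[0,0,0],[0,0,0],[0,0,0]], dr=[[0,0,0],[0,0,0],[0,0,0],[0,0,0],[0,0,0],[0,0,0],[0,0,0],[0,0,0],[0,0,0],[0,0,0]])

```text
clock: 24.4
eef_pos: [0.6321, -0.0487, 0.1298]
tool_rot: [[-0.987, 0.162, -0.008], [0.162, 0.987, 0.001], [0.009, -0.0, -1.0]]
wrist_force: [-4.0, -1.8, 5.0]
finger_gap: 0.0196
```

Emit:
move_arm(slide=[[0.01,0,0],[0,-0.005,0],[0,0,0.01],[0,0,0],[0,0,0],[0,0,0],[0,0,0],[0,0,0],[0,0,0],[0,0,0]], dr=[[0,0,0],[0,0,0],[0,0,0],[0,0,0],[0,0,0],[0,0,0],[0,0,0],[0,0,0],[0,0,0],[0,0,0]])

```text
clock: 25.4
eef_pos: [0.6321, -0.0488, 0.1296]
tool_rot: [[-0.987, 0.161, -0.007], [0.161, 0.987, 0.001], [0.007, 0.0, -1.0]]
wrist_force: [-3.8, -1.3, 6.2]
finger_gap: 0.0198
```

Run:
```python
from h import *
st=ctrl.observe(); print(st['clock'],st['eef_pos'],st['tool_rot'],st['wrist_force'],st['moment'],st['finger_gap'],st['qd'])
im=ctrl.capture('side'); crop(im,255,120,325,235,5.2,'pics/s16a.png');cv2.imwrite('pics/side16.png',im)
im=ctrl.capture('scene'); crop(im,225,140,315,260,4.9,'pics/s16b.png')
im=ctrl.capture('wrist');crop(im,180,110,380,310,3,'pics/w16.png')
S=cam('side')
print(proj(S,[[.6315,-.05,z] for z in (.106,.066,.044,.192)]))
print([ctrl.observe()[k] for k in ('wrist_force','eef_pos','clock')])
```

```text
25.4 [ 0.63205399 -0.04881079  0.12960973] [[-9.86853369e-01  1.61450138e-01 -7.36750878e-03]
 [ 1.61445540e-01  9.86880871e-01  1.21852768e-03]
 [ 7.46758494e-03  1.30567185e-05 -9.99972117e-01]] [-3.84815594 -1.31031893  6.24328495] [-0.3450363   0.87828819 -0.07239185] 0.01979036232396424 [-0.01074047 -0.09665155  0.01523069  0.03692344  0.01767528  0.05371533
  0.03504061]
[[285.64613325 190.31817567]
 [285.78875581 203.99274938]
 [285.86588074 211.38744636]
 [285.32859122 159.87241845]]
[array([-3.39506224, -1.60004957,  6.69947596]), array([ 0.63210156, -0.04880852,  0.12962144]), 25.55]
```

View pics/s16a.png

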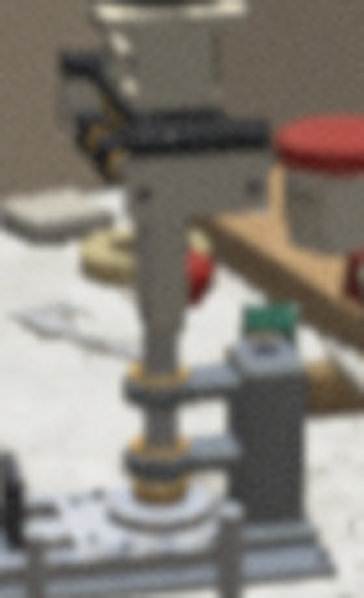

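View pics/s16b.png

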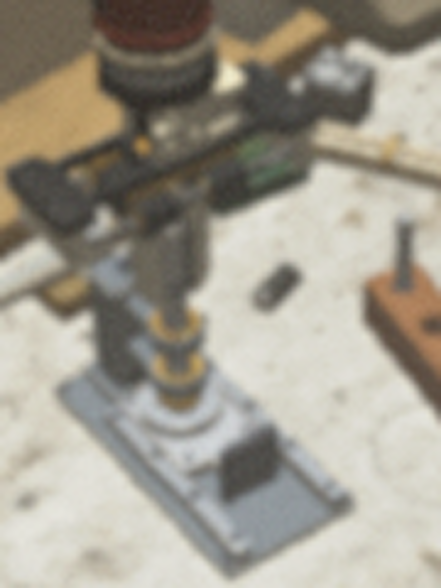

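View pics/w16.png

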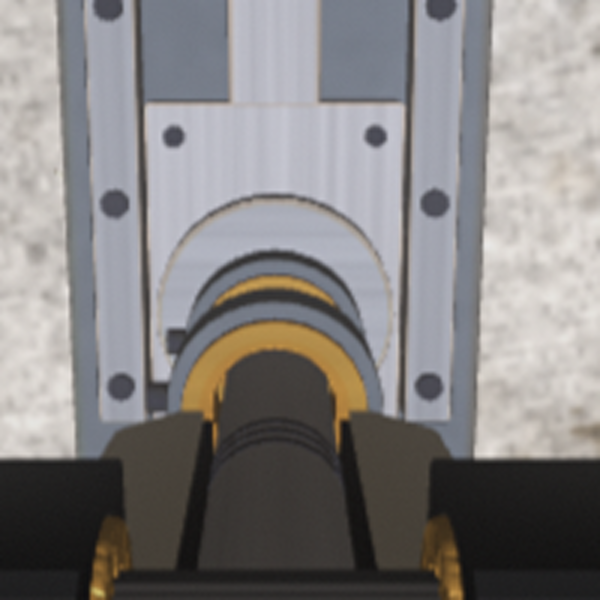

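Emit:
move_arm(slide=[[0.01,0,0],[0.01,-0.01,0],[0,0,0.01],[0,0,0],[0,0,0],[0,0,0],[0,0,0],[0,0,0],[0,0,0],[0,0,0]], dr=[[0,0,0],[0,0,0],[0,0,0],[0,0,0],[0,0,0],[0,0,0],[0,0,0],[0,0,0],[0,0,0],[0,0,0]])

```text
clock: 26.55
eef_pos: [0.632, -0.0489, 0.1294]
tool_rot: [[-0.987, 0.161, -0.005], [0.161, 0.987, 0.002], [0.005, 0.001, -1.0]]
wrist_force: [-2.1, -0.6, 6.8]
finger_gap: 0.0192
```

Run:
```python
from h import *
st=ctrl.observe(); print(st['clock'],st['eef_pos'],st['tool_rot'][:,2],st['wrist_force'],st['moment'],st['finger_gap'])
im=ctrl.capture('side');cv2.imwrite('pics/side17.png',im); crop(im,268,175,305,230,14,'pics/s17a.png')
cv2.imwrite('pics/wrist17.png',ctrl.capture('wrist')); crop(ctrl.capture('scene'),160,120,360,320,4,'pics/s17b.png')
st=ctrl.observe(); print(st['clock'],st['eef_pos'],st['wrist_force'])
```

```text
26.55 [ 0.63195029 -0.0489363   0.12942696] [-0.00510442  0.00167704 -0.99998557] [-2.11232703 -0.55618443  6.81718124] [-0.37148789  0.53743127  0.02774527] 0.01922507680180924
26.7 [ 0.63196018 -0.04895213  0.12941533] [-1.30226039 -0.95963946  6.64638933]
```

View pics/s17a.png

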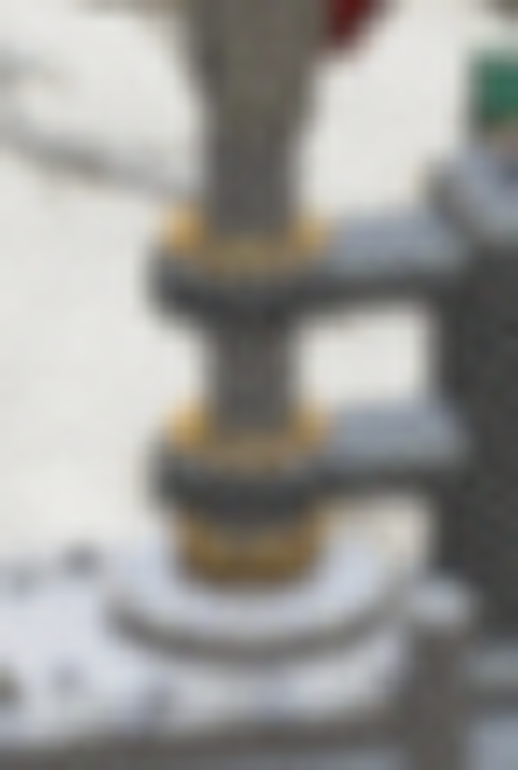

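View pics/s17b.png

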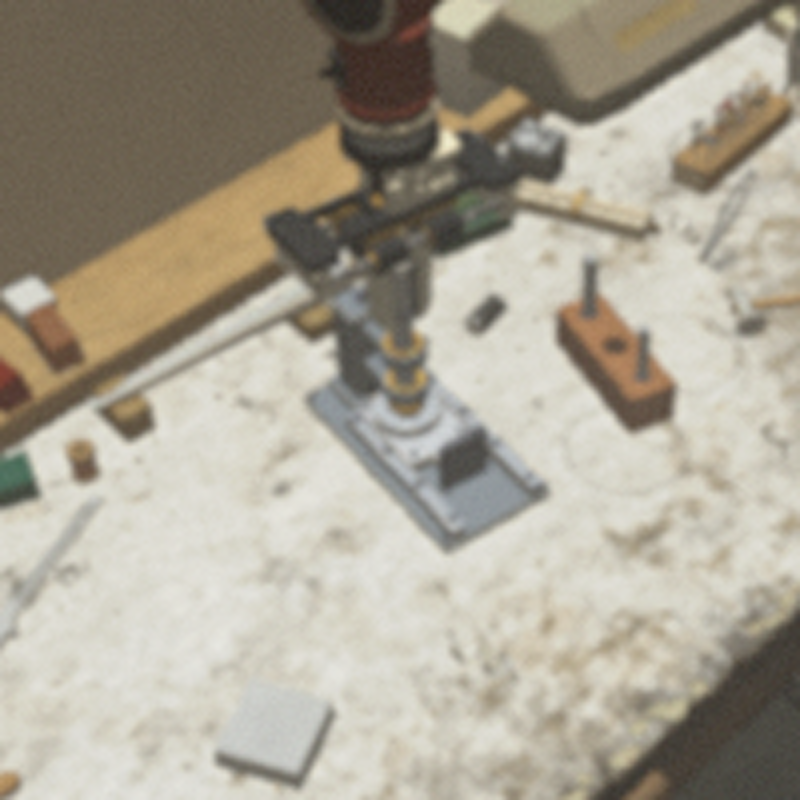

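Run:
```python
from h import *
print(ctrl.finish_job()); st=ctrl.observe(); print(st['clock'],st['eef_pos'],st['wrist_force'],st['finger_gap'])
```

```text
the job is handed in; nothing more can be done
None
the job is handed in; nothing more can be done
```

The job is done and handed in at about 26.7 s. The collet is seated wide rim up in the die pocket and released, and the slide is home. The punch is through both bushings with its nose in the collet, still gripped and pressed down.

**Slide home:** I pushed the plate until it stopped moving while the push rose to about 17 N. Side, scene and wrist pictures show the die and collet under the bushings.

**Punch bottomed:** the punch went in with no force beyond its own weight until contact. It stopped 14.7 mm above its height in the rack, against an expected 15 mm, so its tip is about 27 mm above the bench, as it should be when seated. Pressing further added force with almost no movement.

**Final state:** the wrist reads +6.7 N upward, so with the punch's weight the nose presses on the collet with about 9 N. The remaining side force is about 1–2 N and the grip is 45 N. The collet looks undamaged.

**Small disagreements:**
- The cameras differ by 1–4 mm in absolute position, so I aligned by relative measurements from the wrist camera.
- The wrist and side views suggested the punch leaned up to about 1° in the grip. I corrected it by 0.5°.
- In the last side view the collet appears about 0.7 mm off the bushing axis, which is within that picture's error.

**Hammer, calipers and loupe:** the arm never went near them, and the last scene picture, which shows the hammer and calipers only in part, shows no change.

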